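# Unlock the sherd chest and open its drawer

## Robot

A 6-joint arm with a two-finger parallel gripper is mounted at the origin on the work surface. World frame = base frame: x ahead of the robot, y to its left, z up, the work surface at z = 0. Lengths are in mm, angles in rad, forces in N, time in s.
With the tool pointing down it reaches from about 325 to 775 mm from the base axis. Payload 5.5 kg.
Tool frame: the origin (TCP) lies on the mounting face of the last link; the fingertips stand 173 mm ahead of it and the grasp point (between the pads) lies 155 mm ahead of it; z points along the fingers, y is the direction in which the jaws open and shut (so a half turn about z gives the same grasp; the last joint's range is limited). The gripper opens to 85 mm and grips with 20 to 120 N. Pads are 22 mm wide; open, the fingers measure 114 mm over their backs; the gripper's body (76 mm by 85 mm) begins 54 mm behind the grasp point. The pads swing forward as they close: fully open they stand 13 mm farther back than shut.
Start: joints at [1.193, 0.091, 1.231, -0, 1.82, -0.057], TCP at [189.201, 569.404, 404.675] pointing down, gripper open.
Joint ranges: [-2.87, 2.87], [-0.86, 2.18], [0.17, 2.46], [-1.51, 4.65], [0.06, 2.69], [-2.65, 2.65]. Speed limits (rad/s): [2.57, 2.57, 3.01, 3.14, 3.14, 3.14].

## Interface

Orientations are given as a unit quaternion [x, y, z, w].
In Python, from cell import * gives the robot as it stands. The module is installed in compiled form; this text tells all that it offers.
- The arm moves only by the tool arm_command, never from a script. Its argument "rows" is one flat list of numbers, 7 for each row, row after row: the shift along the world's x, y, z in mm, then the turn, a rotation vector about the world's x, y, z in rad, then the opening in per cent of the stroke, from 0 (shut) to 100 (fully open). In form: [x, y, z, wx, wy, wz, hand, x, y, z, wx, wy, wz, hand, ...]. A call has 1 to 12 rows; each row is the pose to reach, as a shift and turn from the pose commanded when the call began; what a row does not reach only later rows make up. A row lasts 1/12 s, in which the tool goes at most 41.7 mm and 7.16 degrees, less where a joint would pass 70% of its speed; a pose out of reach is approached as far as the arm can. A call with a gripper value outside its range is refused whole. The fingers move at their own pace and stop on an object; the grip force is fixed at half the most. Time passes only in rows, so rows that repeat a pose let the fingers close. It gives the time, the measured TCP pose, the force and the opening at its end, in the units of the state.
- read_state(): the state, without advancing time (a new reading comes with each control period).
- get_image(name): name is "side" or "top"; returns the picture (480x640x3 uint8, red, green, blue); there is no depth.
- camera_params(name): a dict with "fov_y" (degrees; the focal length in pixels is half the picture's height over the tangent of half this angle, whatever the lens; pixels are square), "cx", "cy" (the principal point, pixels), "k1" (the pictures are not rectified: a ray, as slopes to the right and down, at radius r is drawn at 1 + k1 r^2 times it, then the intrinsics apply), "origin" and "attitude" of the camera in the world. Camera axes: x right, y up, looking along -z (the intrinsics and any distortion apply to the point x, -y, -z); pixel columns grow to the right and rows downward; lengths in mm; the calibration is good to about 2 mm. A picture is of the moment at which its call begins. camera_params takes no time and is no camera call.
- job_done(): hands the job in, once; it reports no verdict.
Trained networks look in the newest picture that a camera, given by its name, has taken for a name from the list of things; names that differ only in an ending like _2 or _b are one class to them, and where a whole thing is asked for, a point or a joint stands for the part that bears it (a point fixed in the world has none). Each returns a list of dicts, best first, with "confidence" (0 to 1); they miss things now and then, are a little off and sometimes report something else, mostly with a low value. They report only what shows in the picture. A call takes as long as a camera call. They do not tell look-alikes from the thing itself.
- search_frame(camera, target): "bbox" ([centre column, centre row, width, height] in pixels, round what is visible of it).
- tip_of(camera, target): "xy" ([column, row] in pixels: a listed point, or the origin of a listed thing).
The state is a dict: "t": time; "qpos": joint angles; "qd": joint speeds; "tau": joint torques, N m; "position": TCP position; "tcp_rot": TCP orientation; "wrist_force": force on the tool from outside, world axes, zero at the start; "torque": the same for the moment, N m; "width": finger opening in mm.
Only numpy, scipy, OpenCV 4.12 (cv2) and the standard library are available. Lean on these libraries where they do the work, as an engineer would, in place of code of your own. Each camera call takes 0.05 s, during which the arm holds its last target.

## Task

Take the key with the broad flat bow (not the one with the plain T-bar) from the key stand, put it fully home in the keyhole on top of the grey chest, and turn it clockwise as far as it goes to draw the bolt. Leave the key in the lock, then pull the chest's drawer open by at least 100 mm and let go. Leave the other key in the stand and do not disturb the jar on the chest.

Things in the scene. Friction and masses are not known exactly. Their poses are not given: they have to be found in the camera images.
- key: The key to use: plain steel, 100 mm long, 150 g, standing upright in the stand at the start. Origin on its axis at the underside of its round collar (28 mm wide, 8 mm thick); z up towards the bow, x along the width of bow and bit. A 12 mm round neck joins collar and bow. The two ends of the bit are alike, so it fits the lock either way round (half a turn about z).
- key_bow (a point): Centre of the key's bow, 46 mm above the key's origin; axes as the key's. The bow is a flat upright steel plate 60 mm wide (x), 12 mm thick (y), 46 mm high (z), with a dark 16 mm keyring hole near its top. Grip it across its 12 mm thickness.
- key_tip (a point): Lowest point of the key, on its axis 31.5 mm below its origin. Under the collar comes a 9 mm round shank 13 mm long, then the bit: flat, 34 mm wide (x), 9 mm thick (y), down to 27 mm below the collar, and last a V-shaped edge along x that ends here.
- spare_key: The other key, not to be moved: same collar and bit, but its handle is a plain T: a 12 mm round bar 70 mm long along its x, centred 58 mm above its origin (underside of the collar).
- key_stand: Fixed wooden block 160 x 60 x 45 mm, origin at the centre of its underside, z up. Two slots in its top, 42 mm either side of the centre along its x, long side along x; the two keys stand in them, collars on its top, bits along its x (within a few degrees). Which key is in which slot varies; the stand may be on the left or right side of the table.
- chest: Fixed grey steel chest 220 (x) x 260 (y) x 110 (z) mm, origin at the centre of its underside, z up; its front with the drawer faces its own -x, turned roughly to the robot.
- keyhole (a point): Centre of the keyhole in the chest's top, 110 mm above the table; axes as the chest's. A slot 38 (x) x 11.5 mm (y) through the 10 mm top plate. The key enters straight down, its x along the slot. Only when fully home, collar resting on the plate (key origin here), does the bit lie under the plate, in the lock's plug, and can turn. Once turned the key is held captive.
- lock (a joint): Turn of the lock's plug, rad: 0 locked (slot in line with the keyhole), positive clockwise seen from above, stop at 1.45. The bit has about 0.08 rad of play in the plug. Friction about 0.1 N m, no spring: it stays where it is left. The bolt is drawn clear of the drawer at about 0.9.
- drawer (a joint): How far the drawer is out, m: 0 shut, stop at 0.13. It slides along the chest's -x with 2 N of friction, stays where it is left, and is blocked at about 1.5 mm while the bolt is shut.
- drawer_handle (a point): Centre of the drawer's handle, a steel bar 140 mm long along y, 12 mm thick (x), 14 mm high, 85 mm above the table; axes as the chest's. It stands clear in front of the drawer's face by 44 mm, carried by two arms 65 mm to either side of its centre; it moves with the drawer.
- jar: Small white closed jar, 56 mm across, 70 mm tall, standing on the back right part of the chest's top; origin at the centre of its underside. Not to be disturbed.
Not all that is in view belongs to the job. What is shaped like the key but turquoise is not meant.

How it is judged:
By the outcome, as a careful person would: the job done as asked, in the order asked, and still so for the second after the job is handed in, with the robot touching nothing.
It also fails if it takes over 64 s, if anything falls off the work surface, if the arm or the gripper's body presses on something with over 40 N, if the wrist force passes 120 N, or if a joint passes its speed limit or range.

## Working session

There is one attempt and no reset: what is moved stays moved. The work goes in short steps, Python scripts to look and compute and a tool call to move; the robot and the scene stay as the last step left them, time stands still between calls to the robot, and variables do not carry over. Pictures are saved under pics/ and viewed, and the job is handed in when it is done.

Besides the shell and the picture viewer there is one more tool, called after ">>>" as a command line: name --argument value ..., lists and objects as JSON in quotes. arm_command: Moves the arm, as the interface text tells. Its arguments: {"type":"object","properties":{"rows":{"type":"array"}},"required":["rows"]}

```bash
mkdir -p pics; python3 - <<'E'
from cell import *
import cv2
for n in("side","top"):
    cv2.imwrite(f"pics/{n}0.png",get_image(n)[:,:,::-1]); print(camera_params(n))
s=read_state()
print({k:s[k] for k in("t","position","tcp_rot","wrist_force","width")})
E
```

```text
{'fov_y': 53.049940201187844, 'cx': 323.32996394039685, 'cy': 247.44158627733106, 'k1': -0.07170059808011399, 'origin': array([ 130.19339614, -580.15991139, 1012.26643199]), 'attitude': array([ 0.32390835, -0.09804958, -0.28863624,  0.89563317])}
{'fov_y': 54.68199485617935, 'cx': 316.98599859873303, 'cy': 233.28741116445846, 'k1': -0.0028257063799972714, 'origin': array([ 341.91661   ,   30.61342688, 1043.41826524]), 'attitude': array([ 0.07534008, -0.0728757 , -0.69901426,  0.70738396])}
{'t': 0.1, 'position': array([189.218129  , 569.44712298, 403.61752665]), 'tcp_rot': array([ 1.59688364e-01,  9.87167063e-01, -8.81597599e-04, -1.96775183e-04]), 'wrist_force': array([ 0.69516772,  0.16822919, -0.51849648]), 'width': 85.14732895400721}
```

View pics/side0.png

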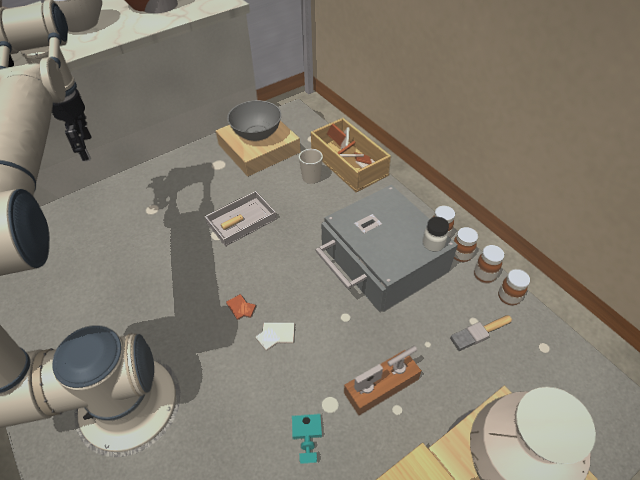

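View pics/top0.png

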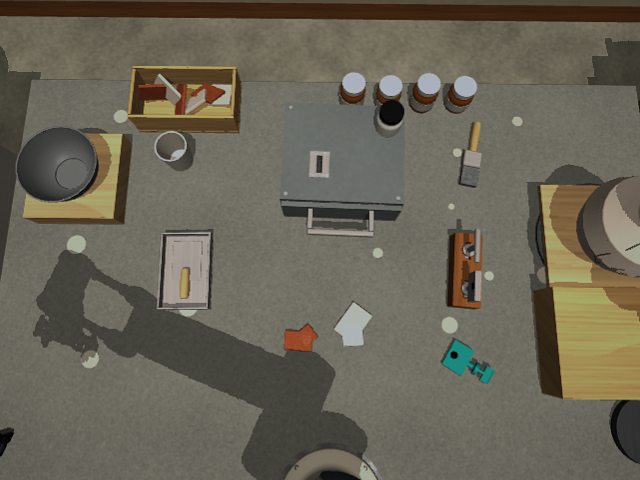

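The side view shows the chest at about (385,245), the stand at (383,385), the turquoise decoy at (308,438), and the jar with its black lid at (437,232). In the top view the stand is at (465,270) and the keyhole at (319,164). Next I'll enlarge both and set up the geometry.

```bash
cat > h.py <<'E'
import numpy as np, cv2
from scipy.spatial.transform import Rotation as R
from cell import *
def K(n):
    c=camera_params(n); f=240/np.tan(np.radians(c['fov_y']/2)); return c,f
def proj(n,P):
    c,f=K(n); p=R.from_quat(c['attitude']).inv().apply(np.atleast_2d(P)-c['origin'])
    s=np.c_[p[:,0]/-p[:,2],-p[:,1]/-p[:,2]]; r2=(s**2).sum(1,keepdims=True)
    return s*(1+c['k1']*r2)*f+[c['cx'],c['cy']]
def ray(n,px):
    c,f=K(n); d=(np.array(px,float)-[c['cx'],c['cy']])/f; s=d.copy()
    for _ in range(20): s=d/(1+c['k1']*(s@s))
    return c['origin'],R.from_quat(c['attitude']).apply([s[0],-s[1],-1])
def atz(n,px,z):
    o,d=ray(n,px); return o+d*(z-o[2])/d[2]
def tri(a,b): # px in side, px in top
    (o1,d1),(o2,d2)=ray('side',a),ray('top',b)
    t=np.linalg.lstsq(np.c_[d1,-d2],o2-o1,rcond=None)[0]
    p,q=o1+d1*t[0],o2+d2*t[1]; return (p+q)/2,np.linalg.norm(p-q)
def crop(n,x0,y0,w,h,k,name,pts=None):
    im=get_image(n)[:,:,::-1][y0:y0+h,x0:x0+w]
    im=cv2.resize(im,None,fx=k,fy=k,interpolation=cv2.INTER_CUBIC)
    if pts is not None:
        for q in pts:
            cv2.circle(im,tuple(int(round(v)) for v in ((q-[x0,y0]+.5)*k)),2,(0,255,0),-1)
    cv2.imwrite('pics/'+name,im)
E
python3 - <<'E'
from h import *
crop('top',430,215,80,110,7,'t1.png'); crop('side',335,335,100,85,8,'s1.png')
for n in('side','top'):
    for t in('key','key_bow','spare_key','keyhole','drawer_handle','key_stand','chest','jar'):
        try: print(n,t,[(np.round(d['xy'],1).tolist(),round(d['confidence'],2)) for d in tip_of(n,t)][:3])
        except Exception as e: print(n,t,e)
E
```

```text
side key [([367.8, 392.2], 0.95), ([306.4, 444.7], 0.85)]
side key_bow [([368.3, 378.9], 0.7), ([432.6, 240.3], 0.65), ([307.4, 425.0], 0.58)]
side spare_key [([399.3, 370.8], 0.64)]
side keyhole [([368.9, 226.9], 0.7)]
side drawer_handle [([329.8, 268.5], 0.62)]
side key_stand [([386.1, 387.4], 0.92)]
side chest [([386.8, 262.6], 0.56)]
side jar [([431.8, 241.4], 0.97), ([399.5, 366.7], 0.5)]
top key [([476.6, 369.6], 0.97), ([465.7, 289.1], 0.8), ([340.4, 168.5], 0.36)]
top key_bow [([457.5, 355.2], 0.94), ([475.0, 284.4], 0.79)]
top spare_key [([468.5, 250.1], 0.6), ([460.6, 271.8], 0.31)]
top keyhole [([319.9, 164.2], 0.91)]
top drawer_handle [([339.1, 231.9], 0.81)]
top key_stand [([458.8, 267.1], 0.68)]
top chest [([340.1, 169.1], 0.84)]
top jar [([388.2, 125.5], 0.61)]
```

View pics/t1.png

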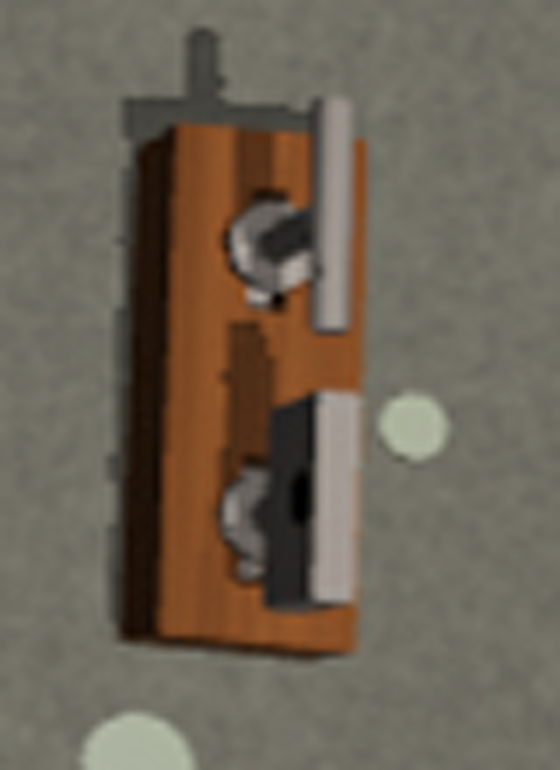

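View pics/s1.png

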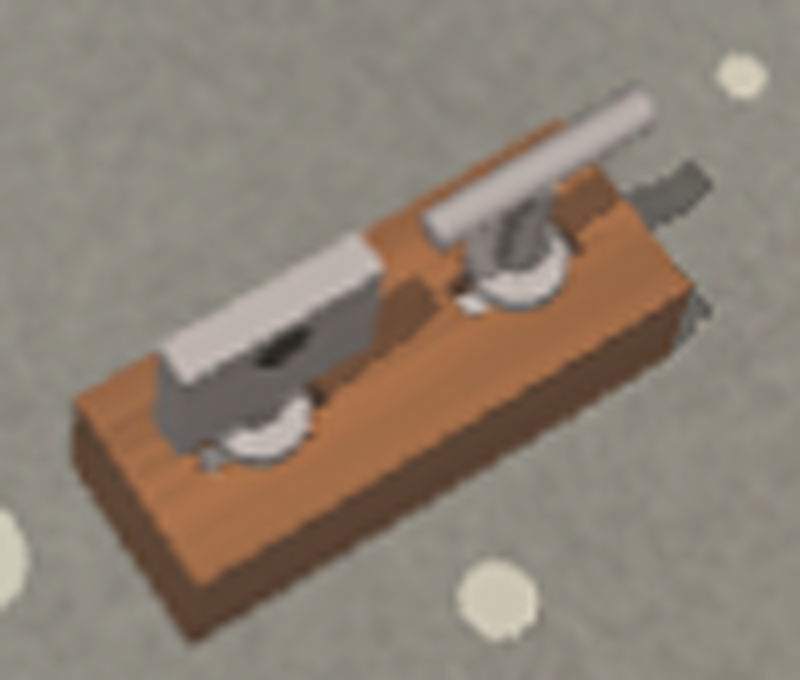

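The bow key (broad plate with a dark hole) is in the slot nearer the robot, at side (368,379) and top (475,284). The T-bar spare is in the far slot, at side (402,357) and top (477,245). The turquoise one at top (457,355), lying flat, is the decoy. So the target is the nearer key. I'll fit its pose and the chest's from corners.

```bash
python3 - <<'E'
from h import *
crop('top',270,95,145,145,5.5,'t2.png'); crop('side',310,180,150,130,5.3,'s2.png')
crop('top',300,145,40,40,15,'t3.png'); crop('side',350,208,40,34,15,'s3.png')
E
```

```text
(no output)
```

View pics/t2.png

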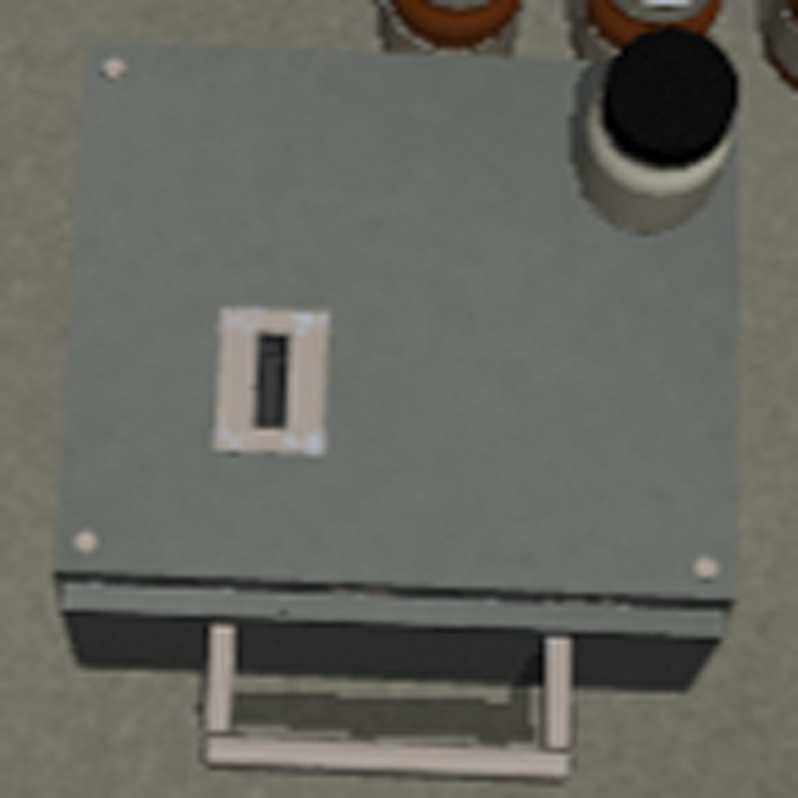

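View pics/s2.png

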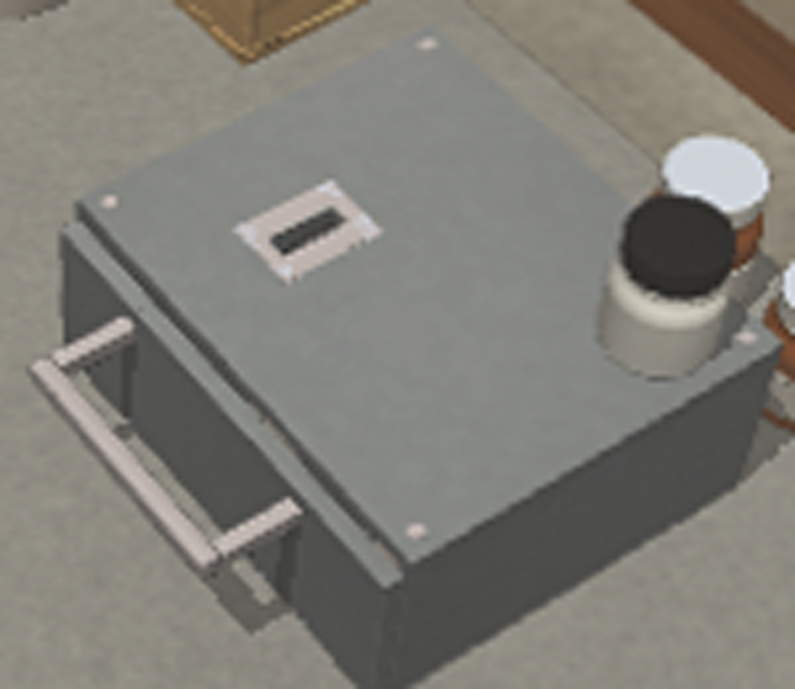

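View pics/t3.png

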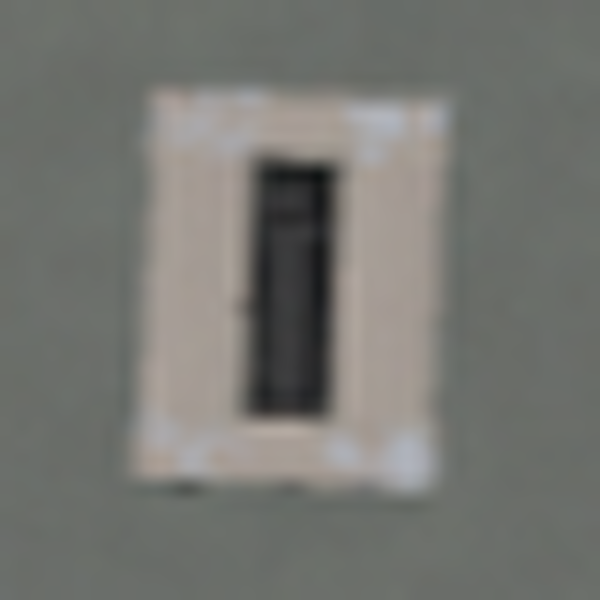

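View pics/s3.png

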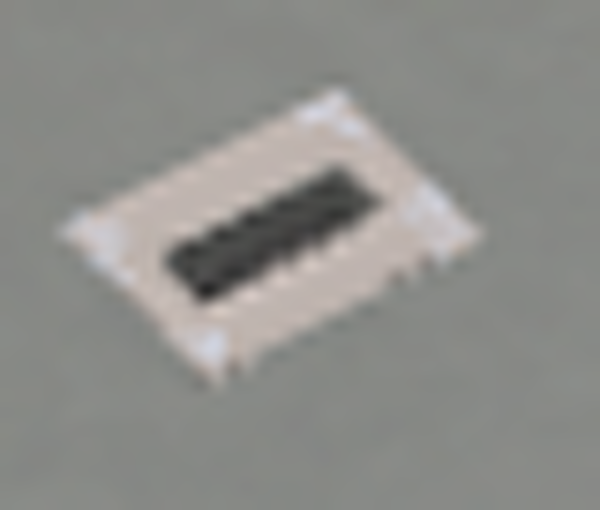

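```bash
cat > fit.py <<'E'
from h import *
def px(c,x0,y0,k): return (np.array(c,float)+.5)/k-.5+[x0,y0]
def rect(name,n,c,z,L,W):  # ordered corners; prints centre, yaw of long axis, sizes
    P=np.array([atz(n,q,z)[:2] for q in c]); ctr=P.mean(0)
    e1=(P[1]-P[0]+P[2]-P[3])/2; e2=(P[3]-P[0]+P[2]-P[1])/2
    l=sorted([e1,e2],key=np.linalg.norm)
    a=np.degrees(np.arctan2(l[1][1],l[1][0])); b=np.degrees(np.arctan2(l[0][1],l[0][0]))
    print(name,n,'ctr',ctr.round(1),'len',np.linalg.norm(l[1]).round(1),L,'wid',np.linalg.norm(l[0]).round(1),W,'yaw long %.1f short %.1f'%(a,b))
if __name__=='__main__':
    T1=(430,215,7);S1=(335,335,8);T2=(270,95,5.5);S2=(310,180,5.3);T3=(300,145,15);S3=(350,208,15)
    rect('slot','top',px([(258,163),(335,163),(327,415),(250,415)],*T3),110,38,11.5)
    rect('slot','side',px([(168,262),(340,168),(380,203),(203,303)],*S3),110,38,11.5)
    rect('plate','top',px([(153,90),(448,98),(437,490),(135,480)],*T3),110,0,0)
    rect('plate','side',px([(62,228),(340,90),(480,233),(218,382)],*S3),110,0,0)
    rect('stand','top',px([(175,125),(365,140),(355,652),(158,637)],*T1),45,160,60)
    rect('stand','side',px([(75,402),(203,585),(692,290),(560,122)],*S1),45,160,60)
    rect('bowtop','top',px([(318,392),(362,393),(354,604),(310,603)],*T1),114,60,12)
    rect('bowtop','side',px([(160,350),(360,235),(383,268),(180,385)],*S1),114,60,12)
    rect('T','top',px([(318,96),(352,96),(346,330),(312,330)],*T1),107,70,12)
    rect('T','side',px([(425,212),(640,85),(655,120),(440,248)],*S1),107,70,12)
    fl,fr=[atz('top',q,110) for q in px([(56,573),(735,601)],*T2)]; print('chest front top',fl,fr,np.linalg.norm(fl-fr),np.degrees(np.arctan2(*(fl-fr)[[0,1]])))
    C=px([(78,203),(403,565),(778,348)],*S2); P=[atz('side',q,110) for q in C]; print('side',np.round(P,1),np.degrees(np.arctan2(*(P[0]-P[1])[[0,1]])))
    # handle
    rect('handle','top',px([(207,738),(570,752),(570,776),(207,764)],*T2),92,140,12)
    rect('handle','side',px([(32,368),(50,360),(218,552),(205,568)],*S2),92,140,12)
    tp={'bow':((367.8,379),(475,284.4))}
    print(tri([368.9,226.9],[319.9,164.2]))
E
python3 fit.py
```

```text
slot top ctr [691.9  32.6] len 37.7 38 wid 10.9 11.5 yaw long 178.9 short -89.4
slot side ctr [692.3  31.5] len 37.9 38 wid 10.5 11.5 yaw long -0.1 short -91.8
plate top ctr [691.9  32.5] len 58.5 0 wid 42.3 0 yaw long 178.6 short -91.2
plate side ctr [692.9  31.6] len 57.7 0 wid 41.3 0 yaw long -1.3 short -91.6
stand top ctr [ 478.5 -290.3] len 159.7 160 wid 59.6 60 yaw long 175.4 short -93.8
stand side ctr [ 478.5 -292.9] len 158.6 160 wid 59.3 60 yaw long -4.8 short -93.9
bowtop top ctr [ 436.8 -287.1] len 60.5 60 wid 12.5 12 yaw long 174.4 short -90.6
bowtop side ctr [ 436.5 -288.8] len 60.5 60 wid 10.4 12 yaw long -5.0 short -97.6
T top ctr [ 521.  -293.3] len 70.0 70 wid 10.0 12 yaw long 175.2 short -89.3
T side ctr [ 520.1 -296.4] len 69.1 70 wid 10.5 12 yaw long -4.5 short -109.7
chest front top [613.6720486  113.75841106 110.        ] [ 605.61534056 -143.81400895  110.        ] 257.69839366111637 1.7915928544466178
side [[ 613.7  111.2  110. ]
 [ 603.  -144.4  110. ]
 [ 821.9 -153.2  110. ]] 2.4013512890131965
handle top ctr [547.3 -13.5] len 138.4 140 wid 9.7 12 yaw long -91.4 short -179.9
handle side ctr [547.7 -16.3] len 135.6 140 wid 9.8 12 yaw long -91.5 short 7.2
(array([696.96097476,  30.79505395,  93.35551557]), np.float64(0.3384981052276087))
```

Both cameras agree to within about 2 mm: key axis at (436.6, -288.1) with yaw -5.2°, keyhole at (692.2, 32.0) with yaw -1.6°, handle at (547.5, -15). The sizes match, and the stand's slot is predicted at (436.6, -288.2). I'm moving towards the key by way of the front of the base.

>>> arm_command --rows '[211, -519, 0, 0, 0, 0.23, 100, 211, -519, 0, 0, 0, 0.23, 100, 211, -519, 0, 0, 0, 0.23, 100, 211, -519, 0, 0, 0, 0.23, 100, 211, -519, 0, 0, 0, 0.23, 100, 211, -519, 0, 0, 0, 0.23, 100, 211, -519, 0, 0, 0, 0.23, 100, 211, -519, 0, 0, 0, 0.23, 100, 211, -519, 0, 0, 0, 0.23, 100, 211, -519, 0, 0, 0, 0.23, 100, 211, -519, 0, 0, 0, 0.23, 100, 211, -519, 0, 0, 0, 0.23, 100]'

```text
t: 2.2
position: [377.4, 104.2, 405.1]
tcp_rot: [0.045, 0.999, 0.0, 0.001]
wrist_force: [0.7, 0.6, 0.7]
width: 85.4
```

>>> arm_command --rows '[59, -392, -65, 0, 0, 0, 100, 59, -392, -65, 0, 0, 0, 100, 59, -392, -65, 0, 0, 0, 100, 59, -392, -65, 0, 0, 0, 100, 59, -392, -65, 0, 0, 0, 100, 59, -392, -65, 0, 0, 0, 100, 59, -392, -65, 0, 0, 0, 100, 59, -392, -65, 0, 0, 0, 100, 59, -392, -65, 0, 0, 0, 100, 59, -392, -65, 0, 0, 0, 100, 59, -392, -65, 0, 0, 0, 100, 59, -392, -65, 0, 0, 0, 100]'

```text
t: 3.2
position: [436.3, -287.0, 338.7]
tcp_rot: [0.047, 0.999, 0.001, -0.001]
wrist_force: [0.4, 0.4, 0.1]
width: 85.6
```

```bash
python3 - <<'E'
from h import *
s=read_state(); print(s['t'],s['position'],s['qpos'].round(3) if hasattr(s['qpos'],'round') else s['qpos'],s['wrist_force'],np.degrees(R.from_quat(s['tcp_rot']).as_matrix()[:,1:]).round(1))
m=R.from_quat(s['tcp_rot']).as_matrix(); print('toolyaw',np.degrees(np.arctan2(m[1,1],m[0,1])), m[:,2])
E
```

```text
3.2 [ 436.26888577 -287.01031755  338.71281599] [-0.647 -0.121  1.557  0.     1.708 -2.125] [0.4060043  0.41066018 0.06337812] [[  5.3  -0.1]
 [ 57.    0.1]
 [  0.1 -57.3]]
toolyaw 84.6537345793991 [-0.00160626  0.00149615 -0.99999759]
```

>>> arm_command --rows '[0, -1, -30, 0, 0, 0, 100, 0, -1, -60, 0, 0, 0, 100, 0, -1, -80, 0, 0, 0, 100, 0, -1, -91, 0, 0, 0, 100, 0, -1, -91, 0, 0, 0, 100, 0, -1, -91, 0, 0, 0, 100]'

```text
t: 3.7
position: [436.7, -286.1, 249.5]
tcp_rot: [0.045, 0.999, -0.0, 0.0]
wrist_force: [-0.5, -0.2, 0.9]
width: 85.8
```

```bash
python3 - <<'E'
from h import *
crop('side',330,300,130,110,6,'s4.png'); crop('top',400,200,120,110,6,'t4.png')
s=read_state(); print(s['t'],s['position'],s['wrist_force'])
E
```

```text
3.8 [ 437.05553882 -286.67229537  251.02538268] [0.35710809 0.22077588 1.01065574]
```

View pics/s4.png

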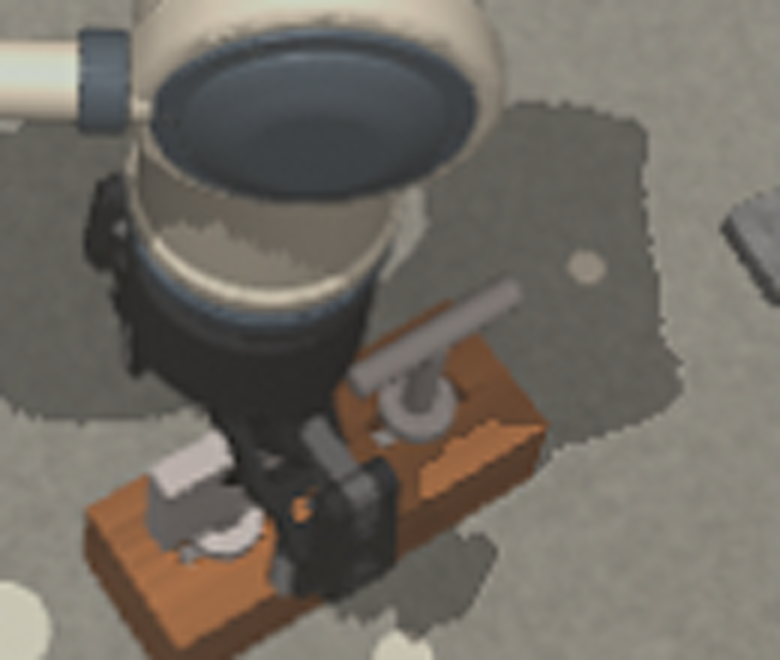

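View pics/t4.png

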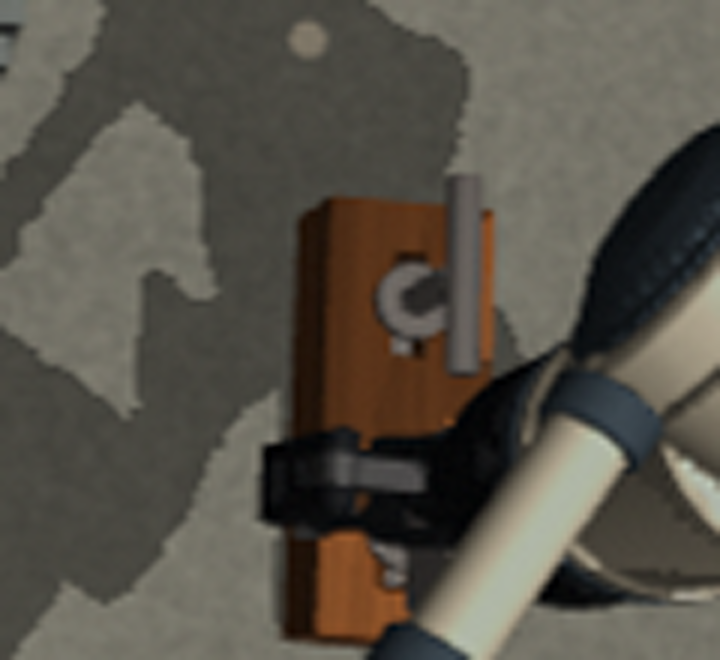

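```bash
python3 - <<'E'
from h import *
s=read_state(); p=np.array(s['position']); r=R.from_quat(s['tcp_rot'])
pts=[]
for y in(-57,-43,43,57):
    for x in(-11,11):
        for z in (160,148): pts.append([x,y,z])
W=p+r.apply(pts)
crop('side',330,300,130,110,6,'s5.png',proj('side',W)); crop('top',400,200,120,110,6,'t5.png',proj('top',W))
a=cv2.imread('pics/s5.png');b=cv2.imread('pics/t5.png');cv2.imwrite('pics/st5.png',cv2.resize(np.hstack([a[:,:],cv2.copyMakeBorder(b,0,a.shape[0]-b.shape[0],0,0,0)]),(800,352)))
E
```

```text
(no output)
```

View pics/s5.png

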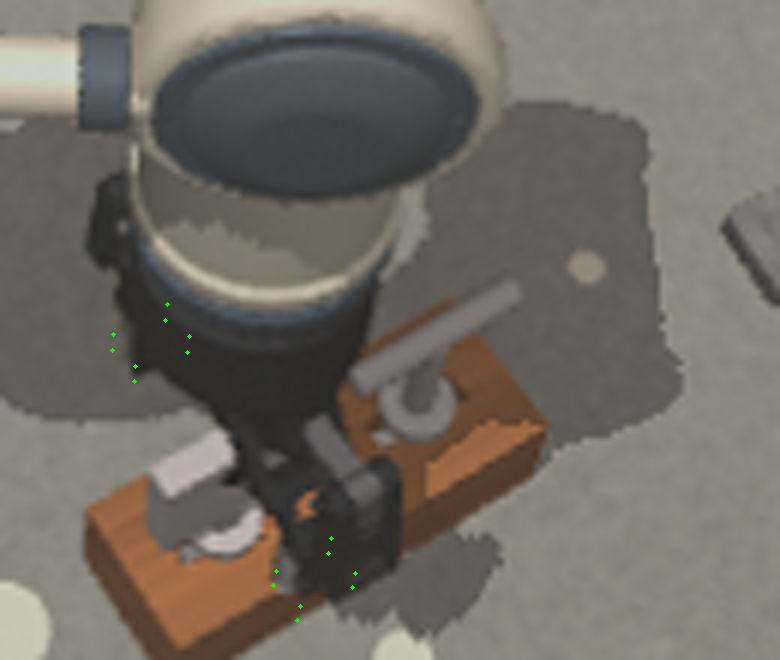

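View pics/t5.png

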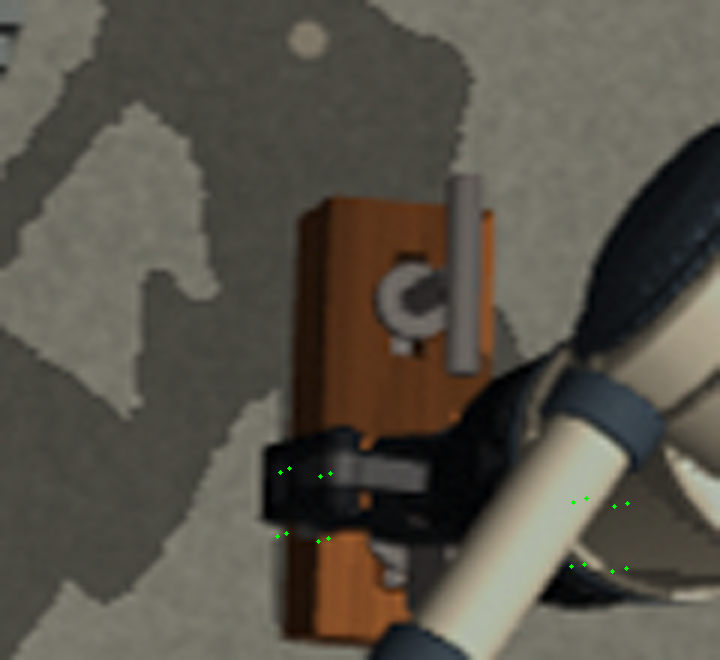

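```bash
python3 - <<'E'
from h import *
s=read_state(); p=np.array(s['position']); r=R.from_quat(s['tcp_rot'])
pts=[[0,0,z] for z in(0,50,101,142,155,173)]
for a in np.linspace(0,2*np.pi,24,endpoint=False): pts.append([37*np.cos(a),37*np.sin(a),0])
for x in(-38,38):
    for y in(-42,42): pts.append([x,y,101])
W=p+r.apply(pts)
crop('side',330,290,130,110,6,'s6.png',proj('side',W)); crop('top',440,200,110,110,6,'t6.png',proj('top',W))
print(s['t'])
E
```

```text
3.9
```

View pics/s6.png

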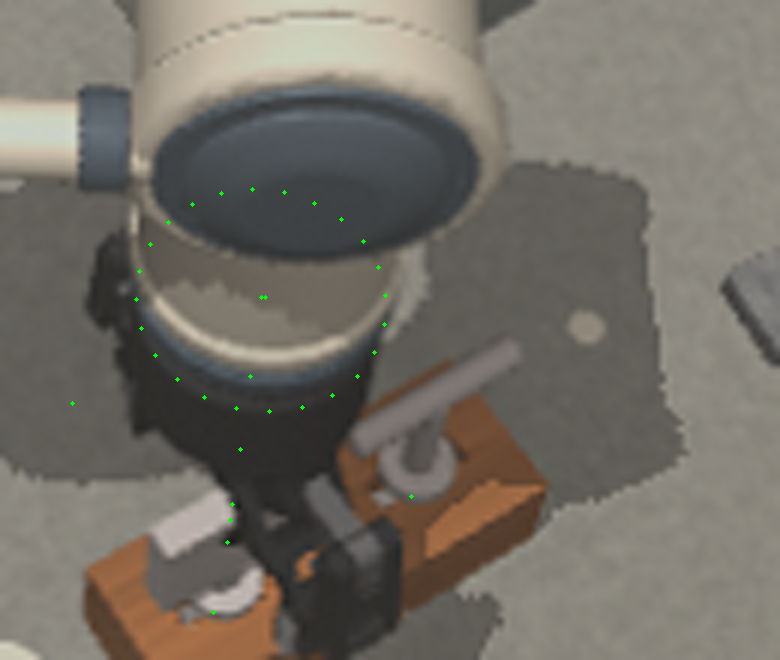

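View pics/t6.png

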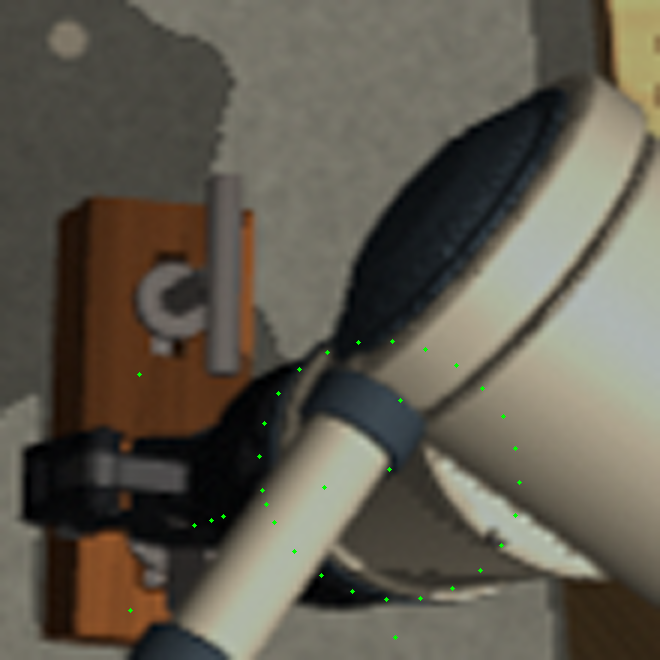

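```bash
python3 - <<'E'
from h import *
crop('side',345,340,60,62,12,'s7.png'); crop('top',435,255,60,50,13,'t7.png')
E
```

```text
(no output)
```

View pics/s7.png

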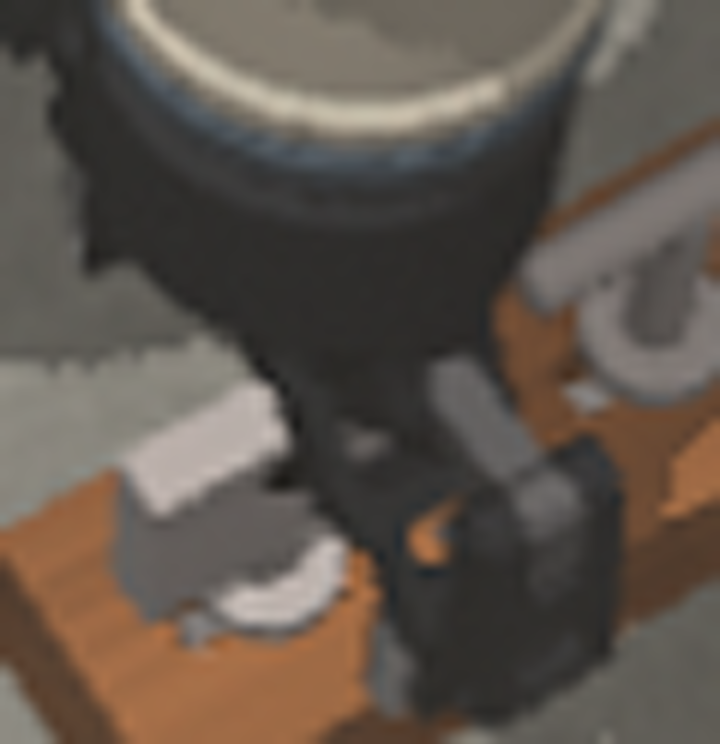

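View pics/t7.png

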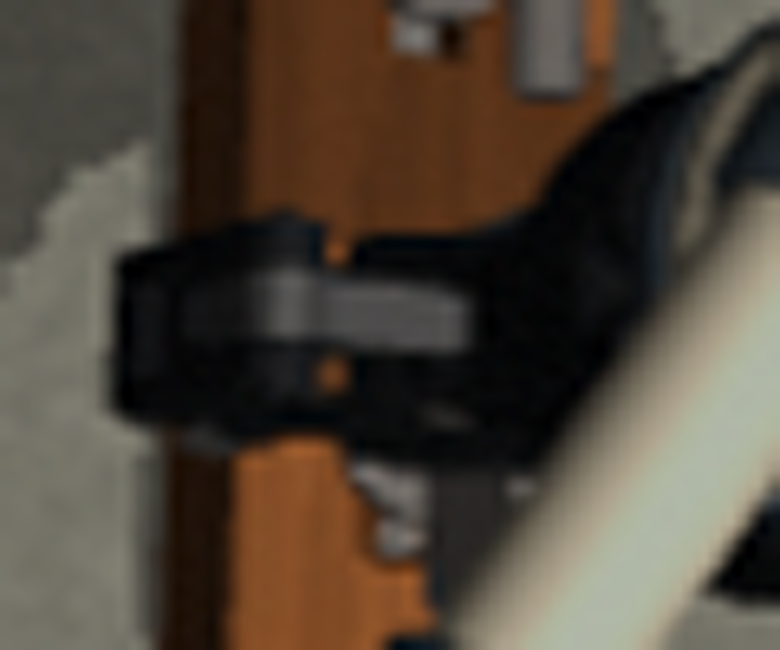

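The grey pad edges match the projected pad corners: side (375.4, ~396) against a predicted 375.8, and top row 289 against 290. So the reported TCP can be trusted to a couple of mm. I'll correct by a few mm and close.

>>> arm_command --rows '[0, -1, -3, 0, 0, 0, 100, 0, -1, -3, 0, 0, 0, 60, 0, -1, -3, 0, 0, 0, 0, 0, -1, -3, 0, 0, 0, 0, 0, -1, -3, 0, 0, 0, 0, 0, -1, -3, 0, 0, 0, 0, 0, -1, -3, 0, 0, 0, 0, 0, -1, -3, 0, 0, 0, 0, 0, -1, -3, 0, 0, 0, 0]'

```text
t: 4.85
position: [436.5, -287.8, 245.6]
tcp_rot: [0.045, 0.999, -0.0, -0.0]
wrist_force: [0.4, -0.5, -1.5]
width: 11.3
```

```bash
python3 - <<'E'
from h import *
s=read_state(); print(s['t'],s['position'],s['wrist_force'],s['torque'],s['width'])
crop('side',330,320,110,100,7,'s8.png')
print([ (s:=read_state())['position'].round(1)])
E
```

```text
4.85 [ 436.48722095 -287.81789629  245.58062122] [ 0.4409733  -0.52526722 -1.46959172] [-0.10067237 -0.02513669  0.04027923] 11.260542731571903
[array([ 436.5, -287.8,  245.6])]
```

View pics/s8.png

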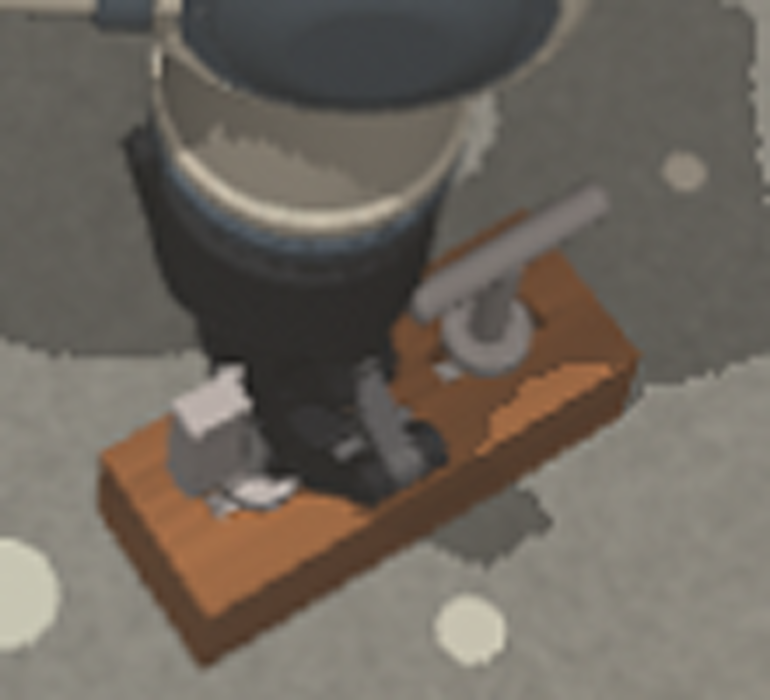

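Grip holds at 11.3 mm. Lifting straight up, clear of the stand.

>>> arm_command --rows '[0, 0, 15, 0, 0, 0, 0, 0, 0, 35, 0, 0, 0, 0, 0, 0, 60, 0, 0, 0, 0, 0, 0, 90, 0, 0, 0, 0, 0, 0, 120, 0, 0, 0, 0, 0, 0, 135, 0, 0, 0, 0, 0, 0, 135, 0, 0, 0, 0, 0, 0, 135, 0, 0, 0, 0]'

```text
t: 5.57
position: [436.6, -287.8, 380.9]
tcp_rot: [0.045, 0.999, -0.0, 0.001]
wrist_force: [0.5, 0.8, -2.4]
width: 11.3
```

```bash
python3 - <<'E'
from h import *
s=read_state(); print(s['t'],s['position'],s['wrist_force'],s['width'])
crop('side',300,270,140,130,5.5,'s9.png')
m=R.from_quat(s['tcp_rot']).as_matrix(); print('toolyaw',np.degrees(np.arctan2(m[1,1],m[0,1])), m[:,2])
print(proj('side',np.array(s['position'])-[0,0,201]),tip_of('side','key'),tip_of('side','key_tip'))
E
```

```text
5.5667 [ 436.60497484 -287.77135559  380.88054009] [ 0.5459376   0.78575403 -2.37190968] 11.32374588354969
toolyaw 84.80447183393656 [ 1.00004204e-03 -6.69011359e-04 -9.99999276e-01]
[[370.44545562 357.76401302]] [{'xy': [309.8, 448.0], 'confidence': 0.74}, {'xy': [371.6, 359.1], 'confidence': 0.56}] [{'xy': [307.9, 460.5], 'confidence': 0.91}]
```

View pics/s9.png

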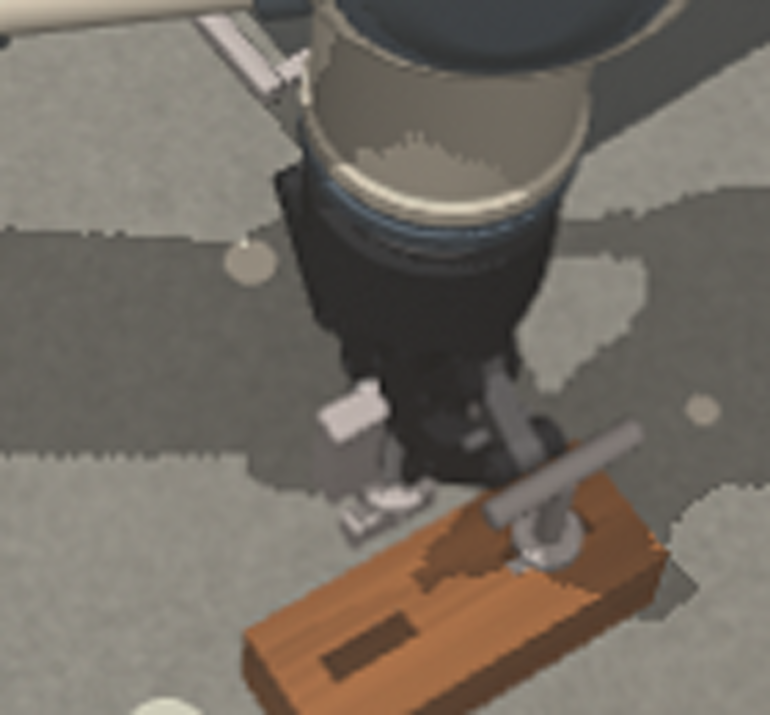

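The key hangs straight in the jaws, its slot is empty, and the spare is untouched. Now to above the keyhole.

>>> arm_command --rows '[255.6, 319.8, 0, 0, 0, 0.063, 0, 255.6, 319.8, 0, 0, 0, 0.063, 0, 255.6, 319.8, 0, 0, 0, 0.063, 0, 255.6, 319.8, 0, 0, 0, 0.063, 0, 255.6, 319.8, 0, 0, 0, 0.063, 0, 255.6, 319.8, 0, 0, 0, 0.063, 0, 255.6, 319.8, 0, 0, 0, 0.063, 0, 255.6, 319.8, 0, 0, 0, 0.063, 0, 255.6, 319.8, 0, 0, 0, 0.063, 0, 255.6, 319.8, 0, 0, 0, 0.063, 0, 255.6, 319.8, 0, 0, 0, 0.063, 0, 255.6, 319.8, 0, 0, 0, 0.063, 0]'

```text
t: 6.72
position: [693.1, 34.0, 376.3]
tcp_rot: [0.012, 1.0, -0.0, -0.003]
wrist_force: [0.4, 0.3, -1.3]
width: 10.9
```

```bash
python3 - <<'E'
from h import *
s=read_state(); print(s['t'],s['position'],s['wrist_force'],s['width'])
crop('side',290,150,140,120,5.5,'s10.png');crop('top',270,110,110,110,6,'t10.png')
m=R.from_quat(s['tcp_rot']).as_matrix(); print('toolyaw',np.degrees(np.arctan2(m[1,1],m[0,1])), m[:,2])
print(proj('side',np.array(s['position'])-[0,0,201]))
E
```

```text
6.7167 [693.06604824  34.01848952 376.33245888] [ 0.35892985  0.31274259 -1.28968595] 10.90766699869955
toolyaw 88.58174852760716 [-6.12490126e-03 -1.15226873e-04 -9.99981236e-01]
[[368.9410273  204.26590069]]
```

View pics/s10.png

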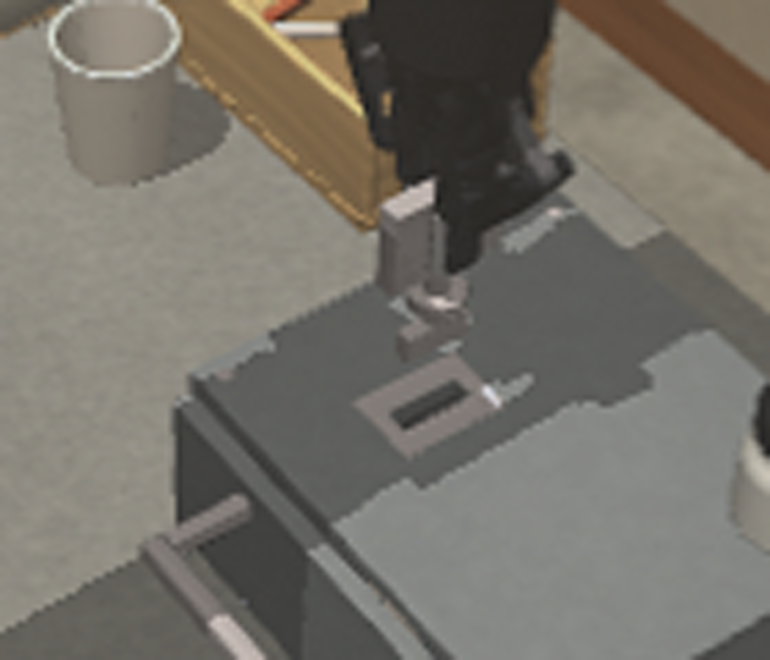

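View pics/t10.png

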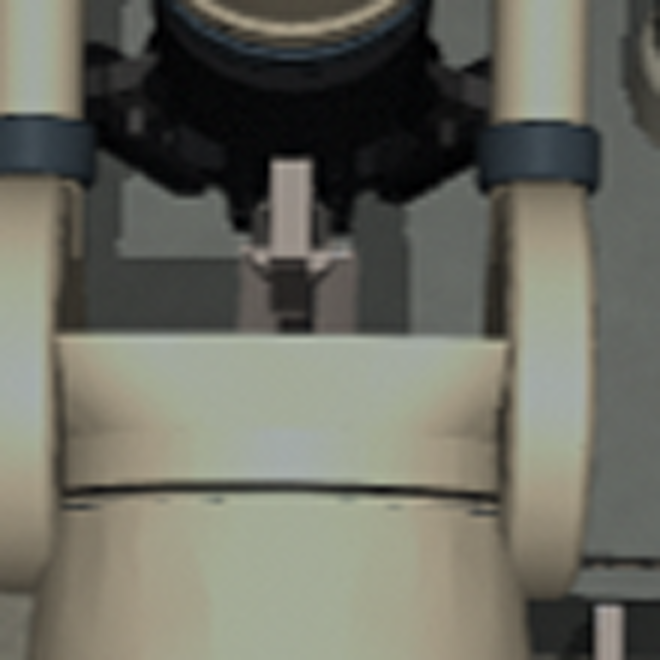

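>>> arm_command --rows '[-0.5, -1, -10, 0, 0, 0, 0, -1, -2, -22, 0, 0, 0, 0, -1, -2, -25, 0, 0, 0, 0, -1, -2, -25, 0, 0, 0, 0, -1, -2, -25, 0, 0, 0, 0, -1, -2, -25, 0, 0, 0, 0]'

```text
t: 7.32
position: [690.9, 29.7, 356.2]
tcp_rot: [0.014, 1.0, 0.0, 0.0]
wrist_force: [0.2, 1.2, -1.3]
width: 11.4
```

```bash
python3 - <<'E'
from h import *
for i in range(3):
    s=read_state(); p=np.array(s['position']); print(s['t'],p.round(1),s['wrist_force'].round(1),s['width'])
    if i==0: crop('side',340,180,60,55,13,'s11.png')
    if i==1: crop('top',300,130,40,45,15,'t11.png')
m=R.from_quat(s['tcp_rot']).as_matrix(); print('toolyaw',np.degrees(np.arctan2(m[1,1],m[0,1])), m[:,2])
E
```

```text
7.3167 [690.9  29.7 356.2] [ 0.2  1.2 -1.3] 11.398163198865904
7.3667 [691.   29.8 356.5] [ 0.9  0.6 -0.4] 11.404852149026825
7.4167 [691.1  29.9 356.5] [ 0.4 -1.  -1.9] 11.634318689557091
toolyaw 88.4031556288786 [ 1.35292770e-03  2.96566731e-05 -9.99999084e-01]
```

View pics/s11.png

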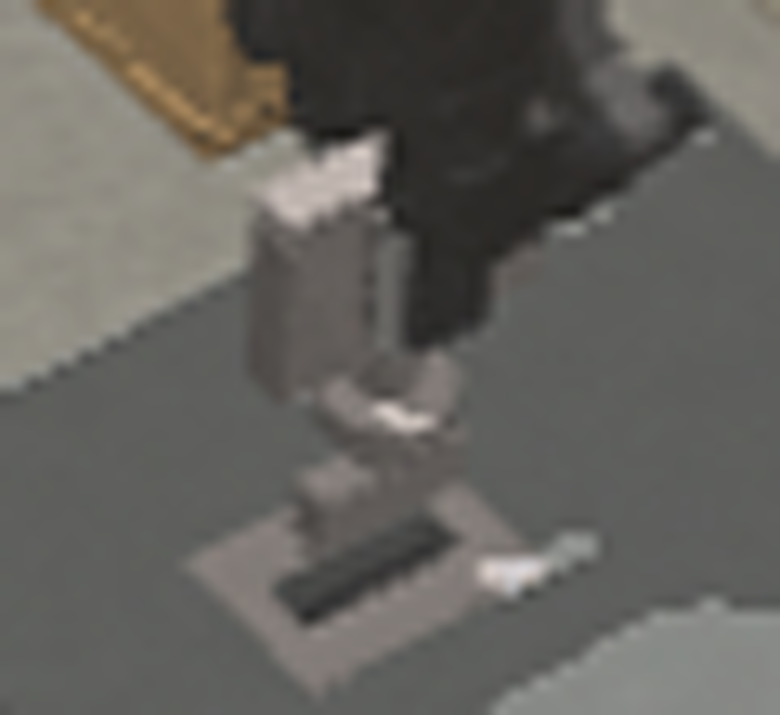

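View pics/t11.png

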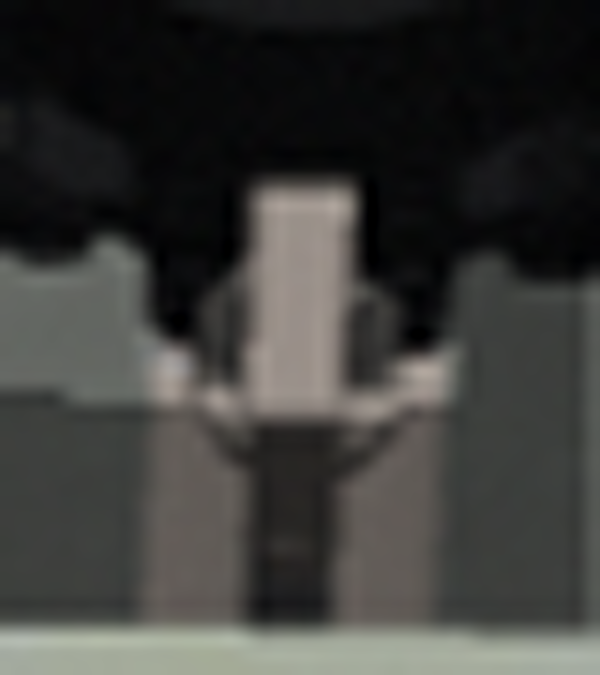

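```bash
cat > m.py <<'E'
from h import *
def end(ps,pt,yaw,label):
    X,e=tri(ps,pt); u=np.array([np.cos(yaw),np.sin(yaw)])
    print(label,'bow end mid',X.round(1),'err',round(e,2),'-> axis xy',(X[:2]+30*u).round(1),'origin z',round(X[2]-69,1))
E
python3 - <<'E'
from m import *
y=np.radians(-1.6)
end((360.8,195.5),(319.5,157.2),y,'k')
# independent: atz at z=224
for n,q in(('side',(360.8,195.5)),('top',(319.5,157.2))): print(n,(atz(n,q,224)[:2]+30*np.array([np.cos(y),np.sin(y)])).round(1))
p=np.array([691.2,30.5,155]); 
# model of key projected at hypothesised pose for overlay
def key(o,yaw):
    r=R.from_euler('z',yaw); L=[[sx*30,sy*6,z] for sx in(-1,1) for sy in(-1,1) for z in(23,69)]
    L+=[[sx*17,sy*4.5,z] for sx in(-1,1) for sy in(-1,1) for z in(-13,-27)]+[[sx*17,0,-31.5] for sx in(-1,1)]
    L+=[[14*np.cos(a),14*np.sin(a),z] for a in np.linspace(0,6.28,16) for z in(0,8)]
    return o+r.apply(L)
for n,a in(('side',(340,180,60,55,13)),('top',(300,130,40,45,15))):
    W=np.vstack([key(p,y)]); crop(n,*a,'ov_%s.png'%n,proj(n,W))
E
```

```text
k bow end mid [662.3  31.5 224.5] err 0.78 -> axis xy [692.3  30.7] origin z 155.5
side [693.  31.]
top [692.1  30.8]
```

View pics/ov_side.png

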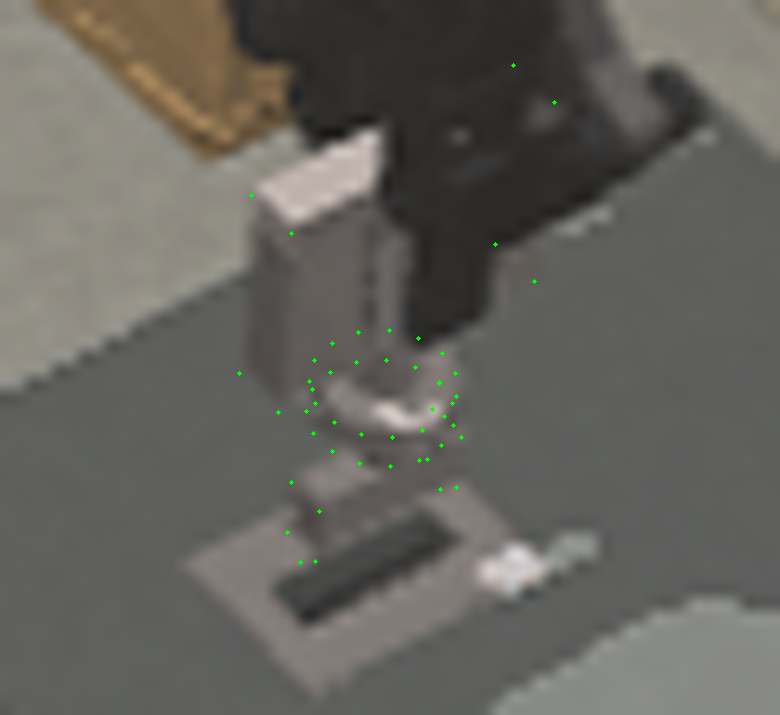

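View pics/ov_top.png

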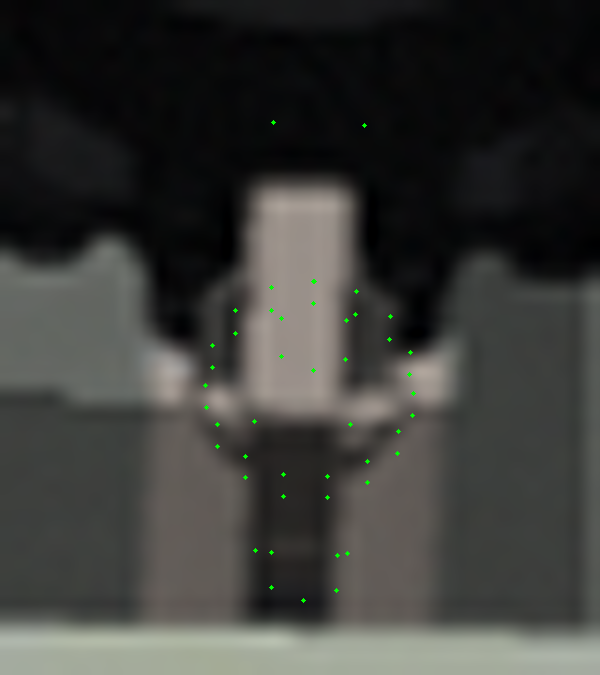

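>>> arm_command --rows '[-0.3, 1, -5, 0, 0, 0, 0, -0.3, 1, -9, 0, 0, 0, 0, -0.3, 1, -9, 0, 0, 0, 0, -0.3, 1, -9, 0, 0, 0, 0]'

```text
t: 7.85
position: [690.7, 31.1, 345.7]
tcp_rot: [0.014, 1.0, -0.0, -0.001]
wrist_force: [-0.6, -0.6, -1.2]
width: 11.6
```

```bash
cat >> m.py <<'E'
def key(o,yaw):
    r=R.from_euler('z',yaw); L=[[-30,sy*6,z] for sy in(-1,1) for z in(23,69)]+[[0,-6,69]]
    L+=[[sx*17,sy*4.5,z] for sx,sy in((-1,1),(-1,-1),(1,-1)) for z in(-13,-27)]+[[sx*17,0,-31.5] for sx in(-1,1)]
    L+=[[14*np.cos(a),14*np.sin(a),8] for a in np.linspace(0,6.28,24)]
    return o+r.apply(L)
def slot(o,yaw): return o+R.from_euler('z',yaw).apply([[sx*19,sy*5.75,0] for sx in(-1,1) for sy in(-1,1)])
E
python3 - <<'E'
from m import *
y=np.radians(-1.6)
for i in range(3):
    s=read_state(); p=np.array(s['position']); print(s['t'],p.round(1),s['wrist_force'].round(1))
    K_=key(np.array([692.1,31.9,146.5]),y); S=slot(np.array([692.1,32,110]),y)
    if i==0: crop('side',340,180,60,55,13,'s12.png',proj('side',np.vstack([K_,S])))
    if i==1: crop('top',300,130,40,45,15,'t12.png',proj('top',np.vstack([K_,S])))
E
```

```text
7.85 [690.7  31.1 345.7] [-0.6 -0.6 -1.2]
7.9 [690.8  31.1 346.2] [-0.5 -0.4 -1.7]
7.95 [690.8  31.  346.5] [-1.2 -0.  -1.7]
```

View pics/s12.png

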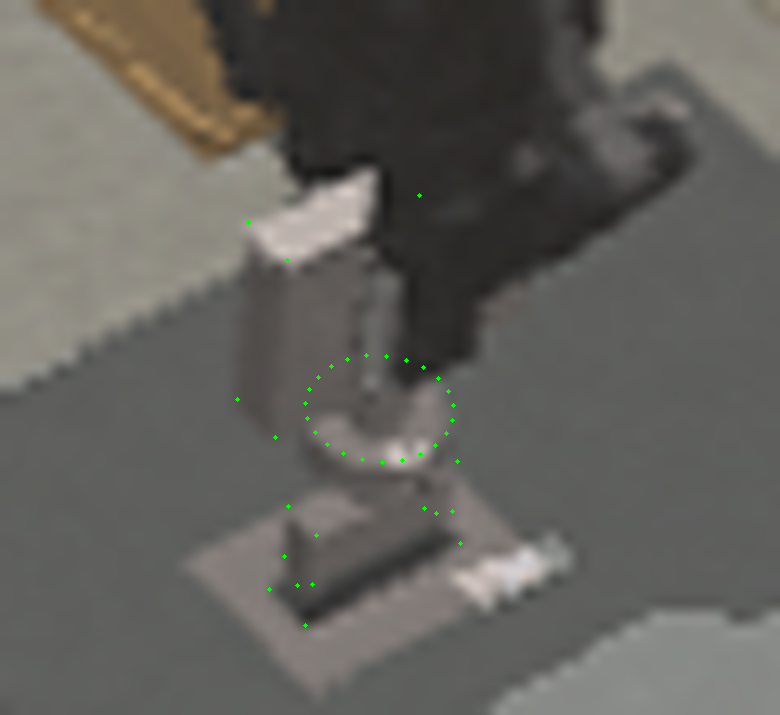

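View pics/t12.png

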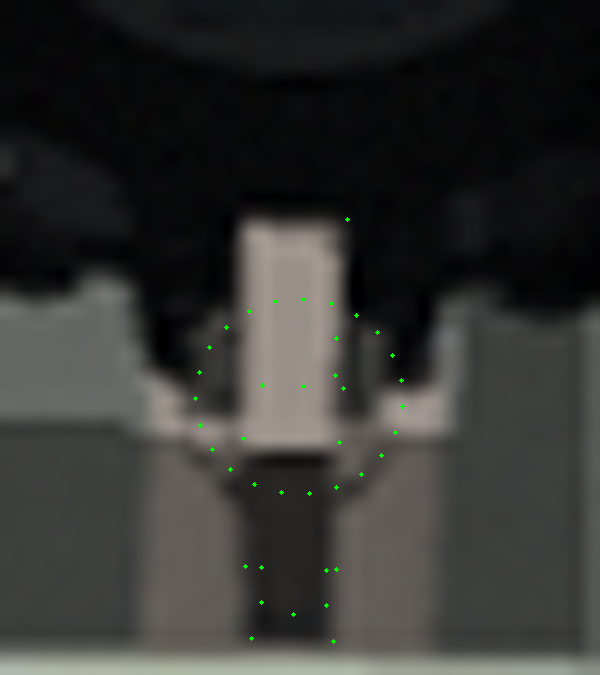

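Key and slot overlays coincide within about 0.5 mm in both views, with the key origin at z ≈ 145. Starting a gentle insertion and watching the force.

>>> arm_command --rows '[0, 0, -3, 0, 0, 0, 0, 0, 0, -6, 0, 0, 0, 0, 0, 0, -9, 0, 0, 0, 0, 0, 0, -12, 0, 0, 0, 0, 0, 0, -12, 0, 0, 0, 0]'

```text
t: 8.37
position: [690.7, 31.0, 333.4]
tcp_rot: [0.014, 1.0, 0.0, -0.001]
wrist_force: [-0.3, 0.4, -2.0]
width: 11.1
```

```bash
python3 - <<'E'
from m import *
y=np.radians(-1.6)
for i in range(3):
    s=read_state(); p=np.array(s['position']); print(s['t'],p.round(1),s['wrist_force'].round(1),s['torque'].round(2),s['width'])
    K_=key(np.array([692.1,31.9,133]),y)
    if i==0: crop('side',340,180,60,55,13,'s13.png',proj('side',K_))
    if i==1: crop('top',300,130,40,45,15,'t13.png',proj('top',K_))
E
```

```text
8.3667 [690.7  31.  333.4] [-0.3  0.4 -2. ] [-0.02 -0.05  0.  ] 11.11524501663851
8.4167 [690.7  31.  333.8] [-0.1 -0.1 -1.7] [-0.02 -0.03 -0.02] 11.253237897505228
8.4667 [690.8  31.  334.3] [ 0.4 -0.9 -2.5] [-0.05 -0.    0.  ] 11.416938892449584
```

View pics/s13.png

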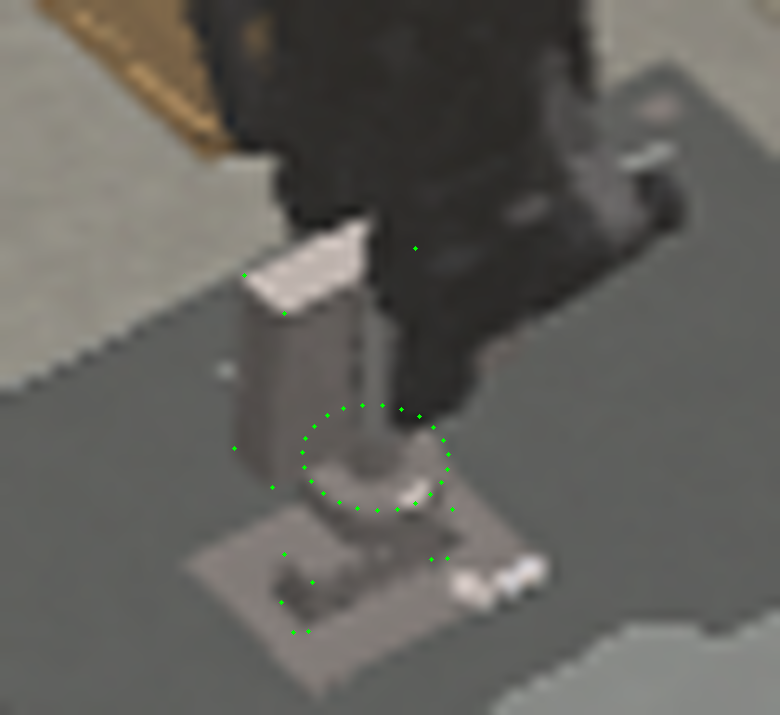

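The bit has entered the slot with no force. Going on down towards the collar seating.

>>> arm_command --rows '[0, 0, -4, 0, 0, 0, 0, 0, 0, -8, 0, 0, 0, 0, 0, 0, -12, 0, 0, 0, 0, 0, 0, -16, 0, 0, 0, 0, 0, 0, -19, 0, 0, 0, 0, 0, 0, -19, 0, 0, 0, 0]'

```text
t: 8.97
position: [690.7, 31.0, 314.3]
tcp_rot: [0.014, 1.0, -0.0, -0.001]
wrist_force: [-0.1, -0.1, -1.5]
width: 11.4
```

>>> arm_command --rows '[0, 0, -1.5, 0, 0, 0, 0, 0, 0, -3, 0, 0, 0, 0, 0, 0, -4, 0, 0, 0, 0, 0, 0, -5, 0, 0, 0, 0, 0, 0, -5, 0, 0, 0, 0]'

```text
t: 9.38
position: [690.8, 31.0, 310.8]
tcp_rot: [0.014, 1.0, -0.0, 0.0]
wrist_force: [0.5, -1.0, -1.4]
width: 11.6
```

```bash
python3 - <<'E'
from m import *
y=np.radians(-1.6)
for i in range(3):
    s=read_state(); p=np.array(s['position']); print(s['t'],p.round(1),s['wrist_force'].round(1),s['torque'].round(2),s['width'])
    K_=key(np.array([692.1,31.9,110]),y)
    if i==0: crop('side',340,180,60,55,13,'s14.png',proj('side',K_))
E
```

```text
9.3833 [690.8  31.  310.8] [ 0.5 -1.  -1.4] [-0.04  0.01  0.  ] 11.592758710845045
9.4333 [690.8  31.  310.8] [-0.4  0.1 -1.5] [-0.02 -0.06  0.01] 11.245191885271998
9.4333 [690.8  31.  310.8] [-0.4  0.1 -1.5] [-0.02 -0.06  0.01] 11.245191885271998
```

View pics/s14.png

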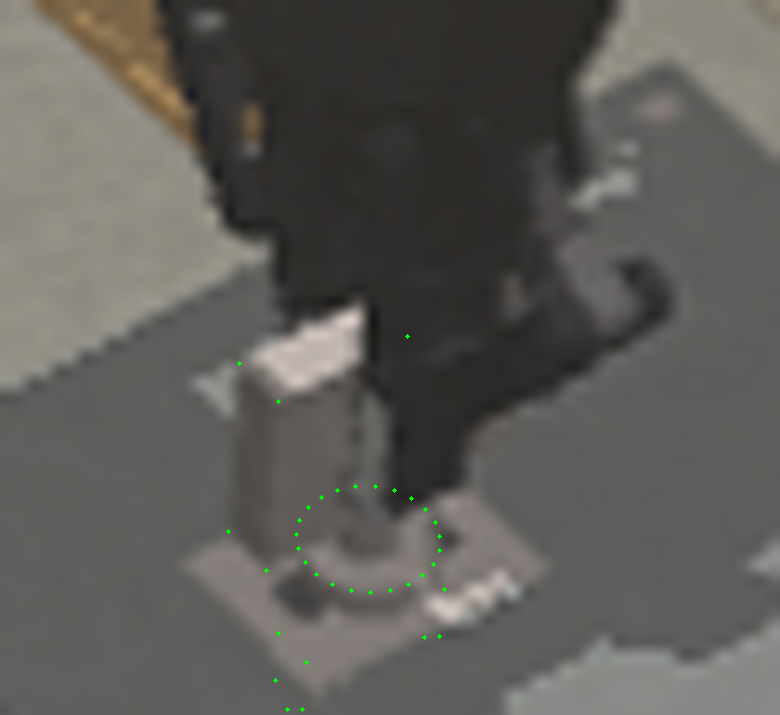

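No contact yet, and the collar sits about 1–1.5 mm high. Lowering more, in small steps.

>>> arm_command --rows '[0, 0, -0.7, 0, 0, 0, 0, 0, 0, -1.4, 0, 0, 0, 0, 0, 0, -2, 0, 0, 0, 0, 0, 0, -2, 0, 0, 0, 0]'

```text
t: 9.77
position: [690.6, 31.0, 310.6]
tcp_rot: [0.014, 1.0, -0.0, 0.001]
wrist_force: [-2.7, -0.0, 5.3]
width: 11.3
```

Contact at TCP z = 310.6, which is exactly 110 + 200.6, the same offset as in the stand, so the collar is seated. Now starting the clockwise turn.

>>> arm_command --rows '[0, 0, 0, 0, 0, -0.06, 0, 0, 0, 0, 0, 0, -0.12, 0, 0, 0, 0, 0, 0, -0.18, 0, 0, 0, 0, 0, 0, -0.24, 0, 0, 0, 0, 0, 0, -0.3, 0, 0, 0, 0, 0, 0, -0.3, 0]'

```text
t: 10.27
position: [690.9, 31.1, 310.6]
tcp_rot: [0.164, 0.986, 0.0, 0.001]
wrist_force: [-0.5, 0.4, 6.3]
width: 11.0
```

```bash
python3 - <<'E'
from m import *
for i in range(2):
    s=read_state(); p=np.array(s['position']); print(s['t'],p.round(1),s['wrist_force'].round(1),s['torque'].round(2),s['width'])
    m=R.from_quat(s['tcp_rot']).as_matrix(); print('toolyaw',np.degrees(np.arctan2(m[1,1],m[0,1])))
    if i==0: crop('side',340,180,60,55,13,'s15.png')
E
```

```text
10.2667 [690.9  31.1 310.6] [-0.5  0.4  6.3] [ 0.05  0.23 -0.05] 10.97417897293172
toolyaw 71.10381661733808
10.3167 [690.9  31.1 310.6] [-1.7  1.   6.2] [ 0.07  0.27 -0.02] 11.310567512943207
toolyaw 71.25480708964075
```

View pics/s15.png

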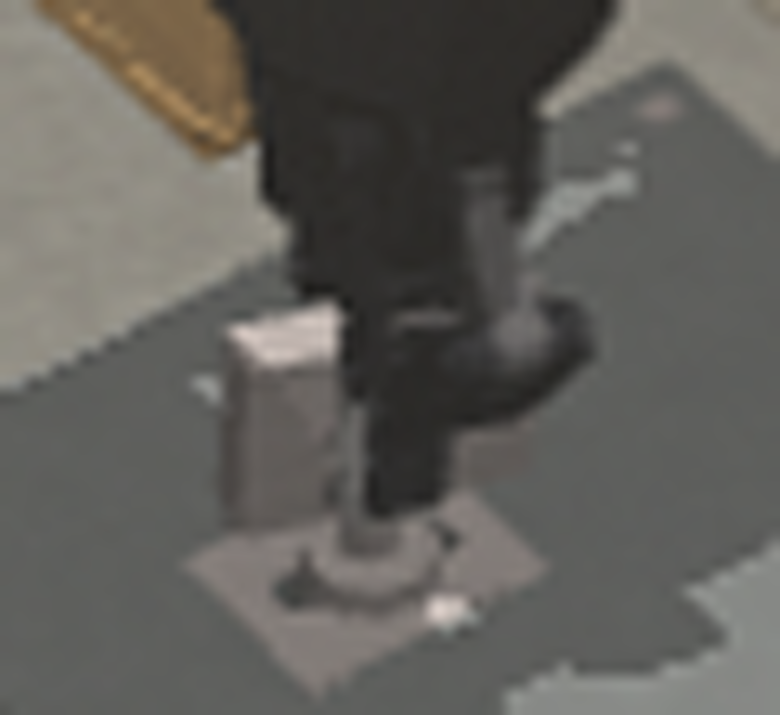

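The key turns freely with the jaws (yaw down 0.3 rad, low force). Continuing.

>>> arm_command --rows '[0, 0, 0, 0, 0, -0.08, 0, 0, 0, 0, 0, 0, -0.17, 0, 0, 0, 0, 0, 0, -0.26, 0, 0, 0, 0, 0, 0, -0.35, 0, 0, 0, 0, 0, 0, -0.44, 0, 0, 0, 0, 0, 0, -0.53, 0, 0, 0, 0, 0, 0, -0.62, 0, 0, 0, 0, 0, 0, -0.71, 0, 0, 0, 0, 0, 0, -0.8, 0, 0, 0, 0, 0, 0, -0.88, 0, 0, 0, 0, 0, 0, -0.95, 0, 0, 0, 0, 0, 0, -1.0, 0]'

```text
t: 11.32
position: [691.1, 31.3, 310.6]
tcp_rot: [0.617, 0.787, 0.001, 0.001]
wrist_force: [0.7, 0.4, 4.5]
width: 11.2
```

```bash
python3 - <<'E'
from m import *
for i in range(2):
    s=read_state(); p=np.array(s['position']); print(s['t'],p.round(1),s['wrist_force'].round(1),s['torque'].round(2),s['width'])
    m=R.from_quat(s['tcp_rot']).as_matrix(); print('toolyaw',np.degrees(np.arctan2(m[1,1],m[0,1])))
    if i==0: crop('side',340,180,60,55,13,'s16.png')
E
```

```text
11.3167 [691.1  31.3 310.6] [0.7 0.4 4.5] [ 0.2  -0.09  0.18] 11.182538466315048
toolyaw 13.831494500803602
11.3667 [691.1  31.3 310.6] [0.5 0.6 5.4] [ 0.19 -0.02  0.08] 11.16493771942847
toolyaw 13.69803896164004
```

View pics/s16.png

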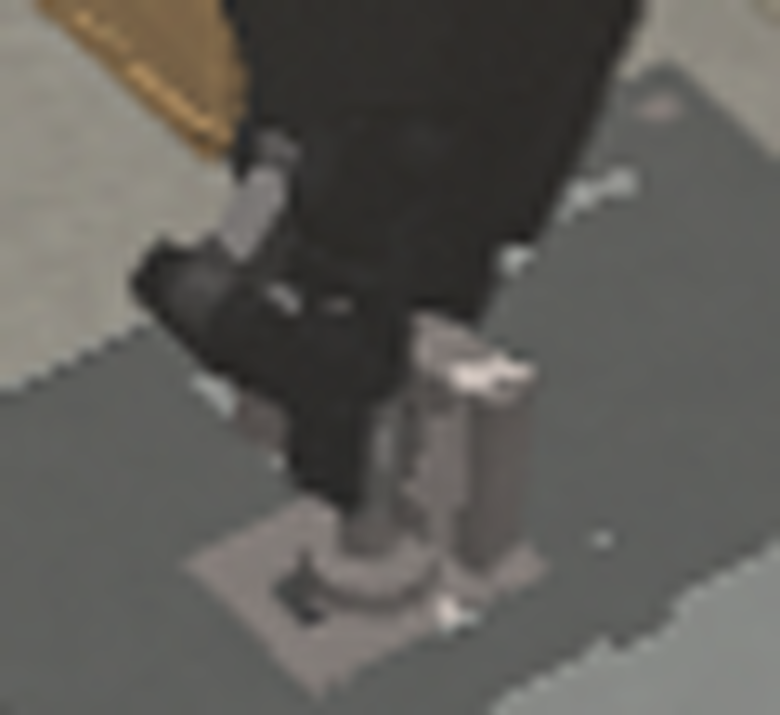

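1.3 rad so far. Continuing to the stop.

>>> arm_command --rows '[0, 0, 0, 0, 0, -0.06, 0, 0, 0, 0, 0, 0, -0.11, 0, 0, 0, 0, 0, 0, -0.16, 0, 0, 0, 0, 0, 0, -0.2, 0, 0, 0, 0, 0, 0, -0.23, 0, 0, 0, 0, 0, 0, -0.23, 0]'

```text
t: 11.87
position: [691.1, 31.3, 310.6]
tcp_rot: [0.702, 0.712, 0.002, 0.001]
wrist_force: [0.5, 2.1, 4.6]
width: 11.4
```

```bash
python3 - <<'E'
from m import *
s=read_state(); p=np.array(s['position']); print(s['t'],p.round(1),s['wrist_force'].round(1),s['torque'].round(2),s['width'],s['qpos'])
m=R.from_quat(s['tcp_rot']).as_matrix(); print('toolyaw',np.degrees(np.arctan2(m[1,1],m[0,1])))
E
```

```text
11.8667 [691.1  31.3 310.6] [0.5 2.1 4.6] [ 0.23 -0.11  0.02] 11.44113744934912 [-4.03917646e-03  3.40143669e-01  1.11278382e+00  4.91348586e-04
  1.68478964e+00 -1.74173765e-02]
toolyaw 0.7697240455032988
```

>>> arm_command --rows '[0, 0, 0, 0, 0, -0.04, 0, 0, 0, 0, 0, 0, -0.08, 0, 0, 0, 0, 0, 0, -0.1, 0, 0, 0, 0, 0, 0, -0.1, 0]'

```text
t: 12.2
position: [691.1, 31.4, 310.7]
tcp_rot: [0.736, 0.677, 0.001, 0.001]
wrist_force: [0.4, -0.6, 5.2]
width: 11.5
```

```bash
python3 - <<'E'
from m import *
for i in range(2):
    s=read_state(); p=np.array(s['position']); print(s['t'],p.round(1),s['wrist_force'].round(1),s['torque'].round(2),s['width'])
    m=R.from_quat(s['tcp_rot']).as_matrix(); print('toolyaw',np.degrees(np.arctan2(m[1,1],m[0,1])))
    if i==0: crop('side',340,180,60,55,13,'s17.png')
E
```

```text
12.2 [691.1  31.4 310.7] [ 0.4 -0.6  5.2] [-0.14 -0.12  1.87] 11.530137359988943
toolyaw -4.74672745360807
12.25 [691.1  31.4 310.7] [ 1.9 -0.6  5.8] [-0.07 -0.14  1.8 ] 11.277109144723898
toolyaw -4.701098979038028
```

View pics/s17.png

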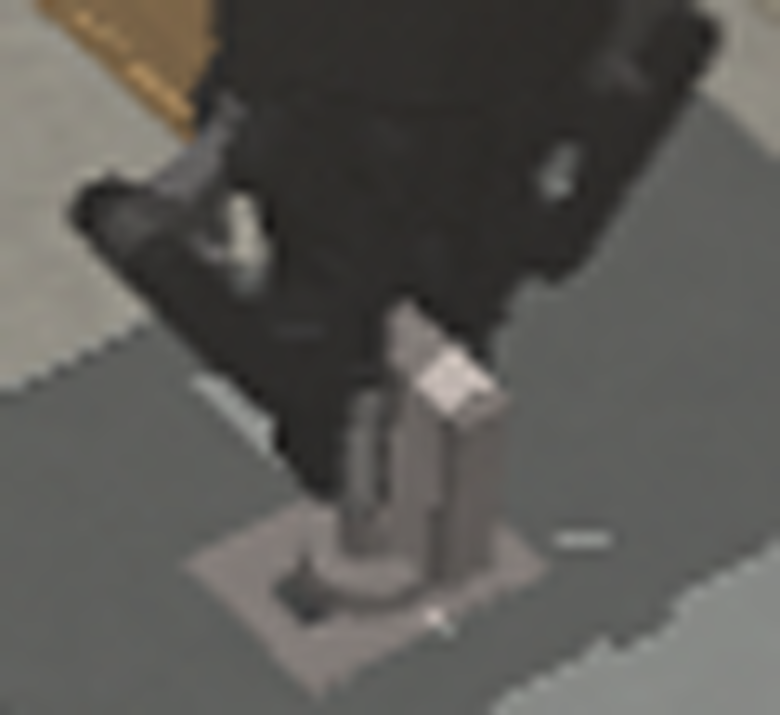

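The torque rose to 1.9 N m after about 1.6 rad, so the stop is reached. Easing the wind-up, then opening.

>>> arm_command --rows '[0, 0, 1, 0, 0, 0.03, 0, 0, 0, 1.5, 0, 0, 0.06, 0, 0, 0, 1.5, 0, 0, 0.06, 0, 0, 0, 1.5, 0, 0, 0.06, 30, 0, 0, 1.5, 0, 0, 0.06, 60, 0, 0, 1.5, 0, 0, 0.06, 60, 0, 0, 1.5, 0, 0, 0.06, 60, 0, 0, 1.5, 0, 0, 0.06, 60]'

```text
t: 12.92
position: [690.7, 30.9, 309.9]
tcp_rot: [0.717, 0.697, -0.0, -0.0]
wrist_force: [-0.0, 0.2, -0.4]
width: 51.6
```

>>> arm_command --rows '[0, 0, 10, 0, 0, 0, 60, 0, 0, 30, 0, 0, 0, 60, 0, 0, 60, 0, 0, 0, 60, 0, 0, 90, 0, 0, 0, 60, 0, 0, 110, 0, 0, 0, 60, 0, 0, 110, 0, 0, 0, 60]'

```text
t: 13.42
position: [690.1, 31.0, 428.3]
tcp_rot: [0.717, 0.697, 0.004, 0.004]
wrist_force: [1.1, 0.0, 1.8]
width: 51.0
```

```bash
python3 - <<'E'
from m import *
s=read_state(); p=np.array(s['position']); print(s['t'],p.round(1),s['wrist_force'].round(1),s['torque'].round(2),s['width'])
m=R.from_quat(s['tcp_rot']).as_matrix(); print('toolyaw',np.degrees(np.arctan2(m[1,1],m[0,1])),m[:,2])
crop('side',300,170,160,130,5,'s18.png')
E
```

```text
13.4167 [690.1  31.  428.3] [1.1 0.  1.8] [ 0.03 -0.   -0.  ] 51.02940870041178
toolyaw -1.5542225502727574 [ 1.07079934e-02 -6.08940021e-05 -9.99942666e-01]
```

View pics/s18.png

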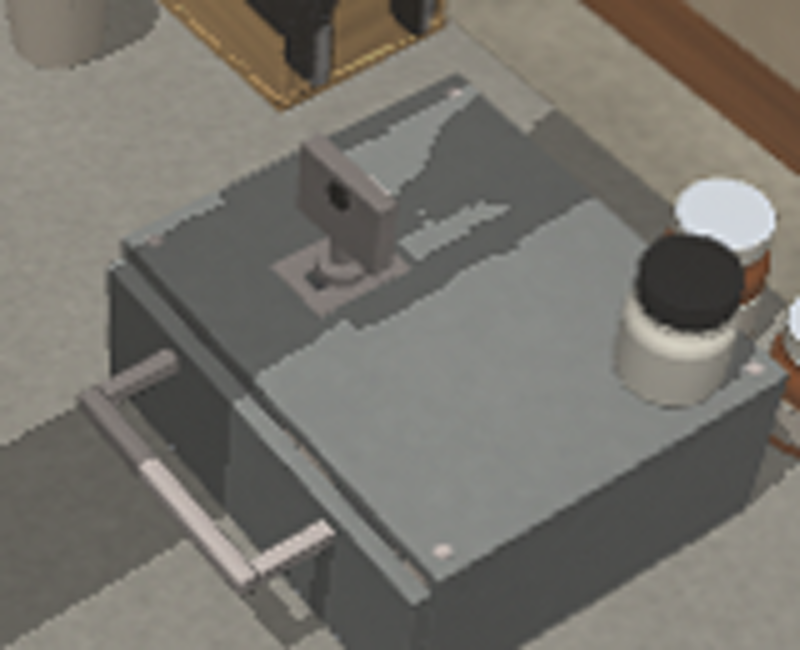

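The key stands in the lock turned about 90° with its collar on the plate, and the jar hasn't moved. Going above the handle at (547.5, -15) with the jaws across the bar.

>>> arm_command --rows '[-35, -11, 0, 0, 0, 0, 45, -70, -22, -10, 0, 0, 0, 45, -105, -34, -40, 0, 0, 0, 45, -130, -42, -75, 0, 0, 0, 45, -143, -46, -105, 0, 0, 0, 45, -143, -46, -125, 0, 0, 0, 45, -143, -46, -125, 0, 0, 0, 45, -143, -46, -125, 0, 0, 0, 45]'

```text
t: 14.13
position: [547.3, -15.0, 293.7]
tcp_rot: [0.717, 0.697, -0.001, -0.001]
wrist_force: [-0.2, -0.6, 0.2]
width: 38.3
```

```bash
python3 - <<'E'
from m import *
for i in range(2):
    s=read_state(); p=np.array(s['position']); print(s['t'],p.round(1),s['wrist_force'].round(1),s['width'])
    m=R.from_quat(s['tcp_rot']).as_matrix(); print('toolyaw',np.degrees(np.arctan2(m[1,1],m[0,1])),m[:,2])
    if i==0: crop('side',290,210,110,100,7,'s19.png')
    if i==1: crop('top',280,180,120,80,6,'t19.png')
E
```

```text
14.1333 [547.3 -15.  293.7] [-0.2 -0.6  0.2] 38.3040439414938
toolyaw -1.558760798898941 [-3.30939119e-03  4.08608120e-04 -9.99994440e-01]
14.1833 [548.1 -14.9 296.1] [ 0.3 -0.2 -0.1] 38.862662766132274
toolyaw -1.5454452802880367 [ 7.09273002e-04  6.50901157e-06 -9.99999748e-01]
```

View pics/s19.png

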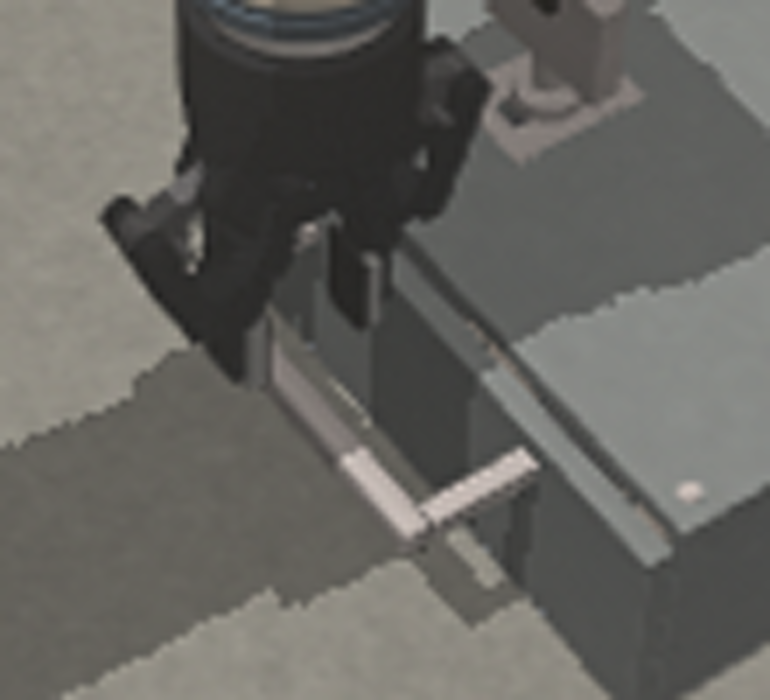

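The fingers straddle the bar line above it, and the inner finger has room before the drawer's face. Descending and closing.

>>> arm_command --rows '[0, 0, -15, 0, 0, 0, 45, 0, 0, -35, 0, 0, 0, 45, 0, 0, -50, 0, 0, 0, 45, 0, 0, -55, 0, 0, 0, 45, 0, 0, -55, 0, 0, 0, 45, 0, 0, -55, 0, 0, 0, 0, 0, 0, -55, 0, 0, 0, 0, 0, 0, -55, 0, 0, 0, 0, 0, 0, -55, 0, 0, 0, 0, 0, 0, -55, 0, 0, 0, 0]'

```text
t: 15.07
position: [548.1, -15.0, 242.5]
tcp_rot: [0.717, 0.697, 0.001, 0.001]
wrist_force: [-3.9, -0.4, 5.8]
width: 10.7
```

```bash
python3 - <<'E'
from m import *
s=read_state(); p=np.array(s['position']); print(s['t'],p.round(1),s['wrist_force'].round(1),s['width'])
crop('side',290,210,110,100,7,'s20.png')
E
```

```text
15.0667 [548.1 -15.  242.5] [-3.9 -0.4  5.8] 10.667703096604479
```

View pics/s20.png

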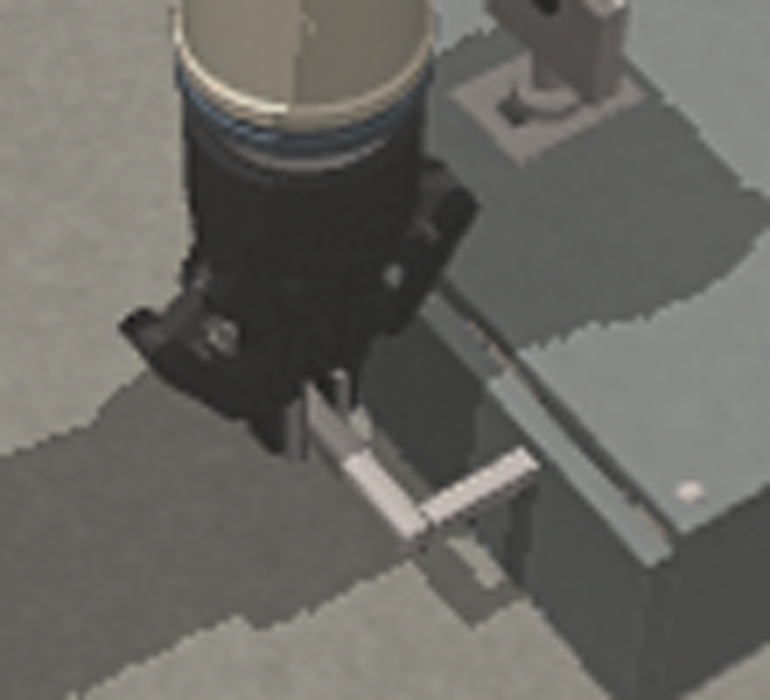

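The bar is gripped at 10.7 mm. Pulling along the chest's -x, with a short stretch first to check that the bolt is clear.

>>> arm_command --rows '[-3, 0.1, 0, 0, 0, 0, 0, -8, 0.2, 0, 0, 0, 0, 0, -15, 0.4, 0, 0, 0, 0, 0, -22, 0.6, 0, 0, 0, 0, 0, -30, 0.8, 0, 0, 0, 0, 0, -30, 0.8, 0, 0, 0, 0, 0]'

```text
t: 15.62
position: [517.3, -14.0, 242.5]
tcp_rot: [0.717, 0.698, 0.001, 0.001]
wrist_force: [-1.4, 0.9, 8.2]
width: 10.6
```

```bash
python3 - <<'E'
from m import *
s=read_state(); print(s['t'],np.round(s['position'],1),np.round(s['wrist_force'],1),s['width'])
E
```

```text
15.6167 [517.3 -14.  242.5] [-1.4  0.9  8.2] 10.631433673736543
```

The drawer follows, with low force. Pulling on to about 118 mm.

>>> arm_command --rows '[-8, 0.2, 0, 0, 0, 0, 0, -18, 0.5, 0, 0, 0, 0, 0, -30, 0.8, 0, 0, 0, 0, 0, -42, 1.2, 0, 0, 0, 0, 0, -54, 1.5, 0, 0, 0, 0, 0, -66, 1.8, 0, 0, 0, 0, 0, -77, 2.2, 0, 0, 0, 0, 0, -84, 2.4, 0, 0, 0, 0, 0, -88, 2.5, 0, 0, 0, 0, 0, -88, 2.5, 0, 0, 0, 0, 0, -88, 2.5, 0, 0, 0, 0, 0]'

```text
t: 16.53
position: [429.7, -11.4, 242.4]
tcp_rot: [0.717, 0.698, 0.001, 0.001]
wrist_force: [-2.1, 2.2, 9.3]
width: 10.9
```

```bash
python3 - <<'E'
from m import *
s=read_state(); print(s['t'],np.round(s['position'],1),np.round(s['wrist_force'],1),s['width'])
crop('side',260,170,160,130,5,'s21.png')
E
```

```text
16.5333 [429.7 -11.4 242.4] [-2.1  2.2  9.3] 10.949313774684798
```

View pics/s21.png

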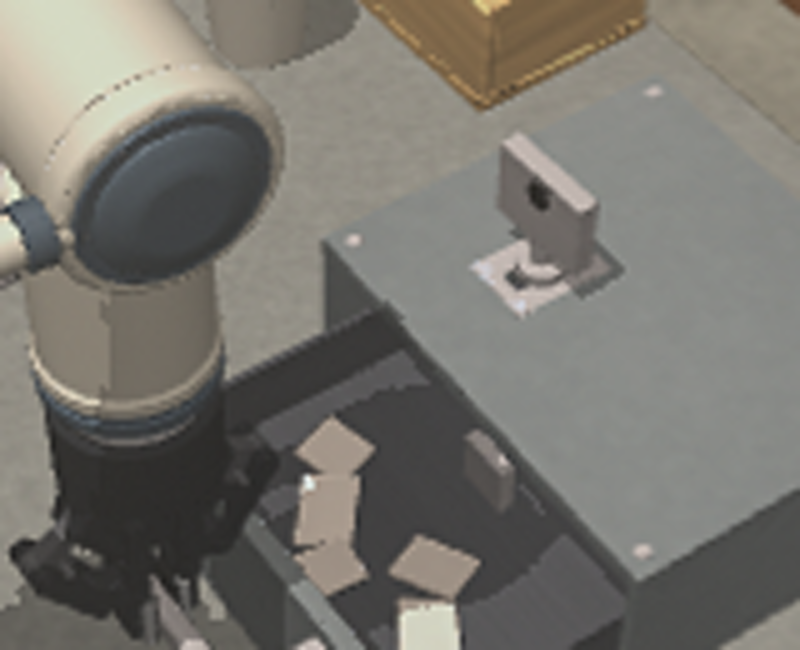

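The drawer is out about 118 mm and the key stays put. Releasing, with the opening kept small so the inner finger stays off the drawer's face, then lifting clear.

>>> arm_command --rows '[0, 0, 0, 0, 0, 0, 20, 0, 0, 0, 0, 0, 0, 45, 0, 0, 0, 0, 0, 0, 45, 0, 0, 0, 0, 0, 0, 45, 0, 0, 0, 0, 0, 0, 45, 0, 0, 0, 0, 0, 0, 45]'

```text
t: 17.08
position: [429.7, -11.7, 239.9]
tcp_rot: [0.717, 0.697, -0.0, -0.0]
wrist_force: [0.0, -1.3, -0.4]
width: 38.1
```

>>> arm_command --rows '[0, 0, 10, 0, 0, 0, 45, 0, 0, 30, 0, 0, 0, 45, 0, 0, 60, 0, 0, 0, 45, 0, 0, 95, 0, 0, 0, 45, 0, 0, 130, 0, 0, 0, 45, 0, 0, 160, 0, 0, 0, 45, 0, 30, 160, 0, 0, 0, 45, 0, 70, 160, 0, 0, 0, 45, 0, 110, 160, 0, 0, 0, 45, 0, 150, 160, 0, 0, 0, 45, 0, 180, 160, 0, 0, 0, 45, 0, 180, 160, 0, 0, 0, 45]'

```text
t: 18.08
position: [429.1, 172.6, 400.6]
tcp_rot: [0.715, 0.7, 0.001, -0.001]
wrist_force: [0.7, -0.0, -0.5]
width: 38.2
```

```bash
python3 - <<'E'
from m import *
s=read_state(); print(s['t'],np.round(s['position'],1),np.round(s['wrist_force'],1),s['width'])
cv2.imwrite('pics/s22.png',get_image('side')[:,:,::-1]); cv2.imwrite('pics/t22.png',get_image('top')[:,:,::-1])
crop('side',310,170,160,130,5,'s23.png')
E
```

```text
18.0833 [429.1 172.6 400.6] [ 0.7 -0.  -0.5] 38.20284069467022
```

View pics/s22.png

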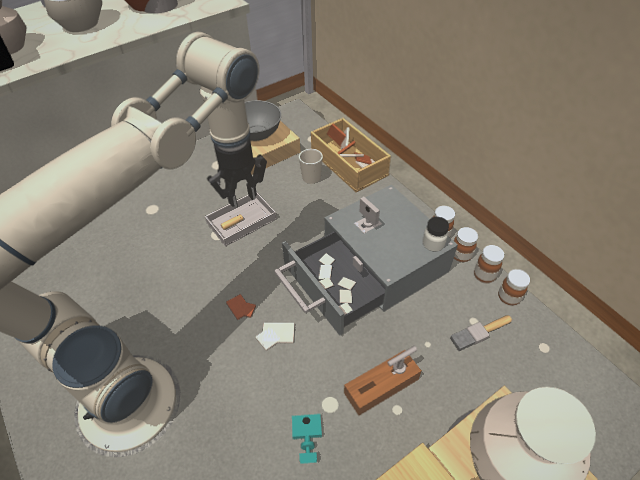

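View pics/t22.png

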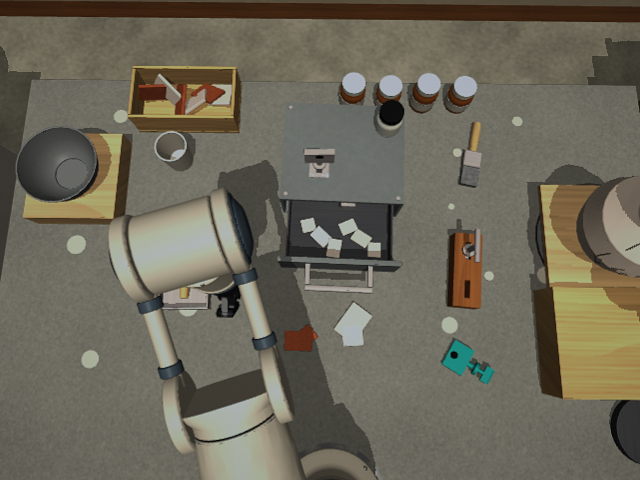

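View pics/s23.png

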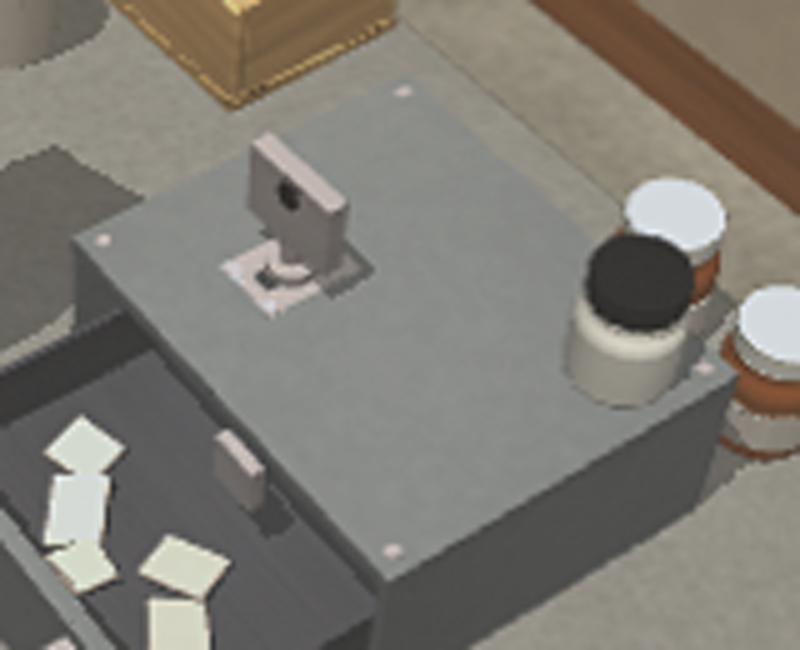

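The views show the key upright in the lock at side (370,213), the spare still in the stand at (402,360), the jar in place at (437,232), and the drawer out with the jaws well clear. One numeric check of the opening and the key's angle, then I'll hand in.

```bash
python3 - <<'E'
from fit import *
crop('top',295,130,90,170,4.5,'t24.png')
d=tip_of('top','drawer_handle')[0]; print('handle',d['xy'],atz('top',d['xy'],85).round(1),d['confidence'],'before',atz('top',[339.1,231.9],85).round(1))
d=tip_of('side','drawer_handle')[:1]; print([(x['xy'],atz('side',x['xy'],85).round(1)) for x in d],'before',atz('side',[329.8,268.5],85).round(1))
E
```

```text
handle [336.3, 287.5] [432.5  -5.9  85. ] 0.63 before [549.7 -11.4  85. ]
[([288.7, 290.6], array([425.2,  -9.2,  85. ]))] before [540.7 -13.3  85. ]
```

View pics/t24.png

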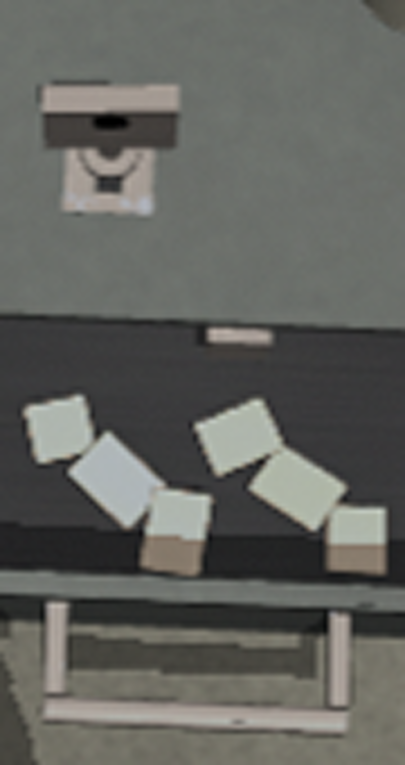

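```bash
python3 -c "
from cell import *
s=read_state(); print(s['t'],s['wrist_force']); print(job_done())"
```

```text
18.3833 [ 0.00447384  0.53349245 -0.2477305 ]
the job is handed in; nothing more can be done
None
```

The job is handed in at 18.4 s of the 64 s allowed. The bow key is in the lock turned to its stop, and the drawer is open by about 116 mm.

**What I did:** I took the flat-bow key from the slot nearer the robot. I lowered it into the keyhole until the collar seated, with contact at TCP z 310.6, which matches the offset measured in the stand. I turned it clockwise until the torque rose to 1.9 N m, then eased the wind-up, let go and lifted clear. Then I pulled the drawer by its handle, let go and backed off.

**Last checks:**
- **Key:** it stands upright in the lock with its collar on the plate. By eye in the top view it is turned about 88°, which fits the lock's stop plus the bit's play.
- **Drawer:** the two cameras measured the handle's travel as 117 mm (top) and 116 mm (side).
- **Spare key and jar:** both look unmoved, as does the turquoise look-alike.
- **Robot:** the wrist force read near zero, and the jaws were well clear of everything.

**What disagreed:**
- **Handle networks:** the two cameras placed the handle about 8 mm apart in x, but their before-to-after travel agreed.
- **TCP readings:** they wandered by 1–2 mm between samples (more while a move was still settling), so I aligned the key by camera overlay instead.

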